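# Inspect the dishes and seal them in the culture chamber

## Robot

A 6-joint arm with a two-finger parallel gripper is mounted at the origin on a cart in front of the work surface, level with it; the furniture and walls round the work are solid. World frame = base frame: x ahead of the robot, y to its left, z up, the work surface at z = 0. Lengths are in m, angles in rad, forces in N, time in s.
With the tool pointing down it reaches from about 0.25 to 0.725 m from the base axis. Payload 4 kg.
Tool frame: the origin (TCP) lies midway between the tips of the shut fingers; the grasp point (between the pads) lies 19 mm behind it; z points along the fingers, y is the line along which they close (so a half turn about z gives the same grasp; the last joint's range is limited). The gripper opens to 85 mm and grips with 20 to 120 N. Pads are 22 mm wide; open, the fingers measure 114 mm over their backs; the gripper's body (76 mm by 85 mm) begins 54 mm behind the grasp point. The pads swing forward as they close: fully open they stand 13 mm farther back than shut.
Start: joints at [1.275, 0.241, 0.005, 1.335, 0, 1.571], TCP at [0.146, 0.478, 0.231] pointing down, gripper open.
Joint ranges: [-2.72, 2.72], [-1.05, 1.87], [-1.09, 1.28], [-1.99, 2.15], [-1.42, 1.44], [-3.14, 3.14]. Speed limits (rad/s): [2.79, 2.79, 3.14, 3.14, 3.14, 3.14].

## Interface

Orientations are given as a unit quaternion [x, y, z, w].
In Python, from workcell import status, camera, get_calibration, ticket gives the robot as it stands.
- The arm moves only by the shell command python3 -m creep 'ROWS' [OPENING]. ROWS is JSON, a list of rows, each a list of 6 numbers: the shift along the world's x, y, z in cm, then the turn, a rotation vector about the world's x, y, z in degrees. A call has 1 to 8 rows; each row shifts and turns the commanded pose from where the row before left it; what a row does not reach is not made up. A row lasts 1/10 s, in which the tool goes at most 50 mm and 8.59 degrees, less where a joint would pass 70% of its speed; a pose out of reach is approached as far as the arm can. A call is refused whole if a number of a shift passes 5 or a number of a turn 8.59, either way. A call with a gripper value outside its range is refused whole. OPENING is the opening, from -1 (shut) to 1 (fully open), so that 0 is half open, set as the call begins (- or left out, the last holds). The fingers move at their own pace and stop on an object; the grip force is fixed at half the most. Time passes only in rows, so rows that do not move let the fingers close. It gives the time, the measured TCP pose, the force, the opening and the grip force at its end, in the units of the state.
- status.get_obs(): the state, without advancing time (a new reading comes with each control period).
- camera(name): name is "side" or "top" or "wrist"; returns the picture (420x560x3 uint8, red, green, blue); there is no depth.
- get_calibration(name): a dict with "fx", "fy", "cx", "cy" (pixels), "rvec" (rotation vector, rad) and "tvec" (3), from world to camera coordinates, as OpenCV has them; the wrist camera has in their place "tool_from_camera" (4x4, takes a point from camera to tool coordinates, whose origin is the TCP and whose axes are the flange's). Camera axes: x right, y down, z forward; pixel columns grow to the right and rows downward; lengths in m; the calibration is good to about 2 mm. A picture is of the moment at which its call begins: read the wrist's pose just before it. get_calibration takes no time and is no camera call.
- ticket.job_done(): hands the job in; it is judged then, once.
The state is a dict: "clock": time; "joint_pos": joint angles; "joint_vel": joint speeds; "tau": joint torques, N m; "eef_pos": TCP position; "tool_rot": TCP orientation; "ft_force": force on the tool from outside, world axes, zero at the start; "ft_torque": the same for the moment, N m; "grip_width": finger opening in m; "grasp_force": force on a finger pad.
Only numpy, scipy, OpenCV 4.12 (cv2) and the standard library are available. Lean on these libraries where they do the work, as an engineer would, in place of code of your own. Each camera call takes 0.05 s, during which the arm holds its last target. There are 200 camera calls.

## Task

Taking the dishes from left to right, hold each level over the centre of the viewing stand's white window, at the height of its pointer, for a good second, then lay it flat in the culture chamber, the dishes side by side. When all are in, swing the cover shut by its bar and tighten the four wing screws clockwise, evenly and in cross order in two rounds: first each about half way, diagonally opposite screws one after the other, then, again in cross order, each fully home. Leave the bottle and the timer alone.

Things in the scene. Friction and masses are not known exactly. Their poses are not given: they have to be found in the camera images.
- chamber: The culture chamber: a shallow aluminium box fixed to the worktop, 136 mm (x) by 222 mm (y) outside, its rim 34 mm above the worktop. Origin under its centre; z up, -x is the front (robot's side, where the cover's bar comes down), +x the hinge side, +y the left. Up to three dishes lie side by side along y (for instance at y = -68, 0, +68 mm).
- chamber_floor (a point): Centre of the chamber's inner floor, 8 mm above the worktop, axes as the chamber's. The inside is 120 mm (x) by 206 mm (y) and 26 mm deep, with a screw pillar of 10 mm radius in each inside corner (at x +-58, y +-103 mm).
- cover (a joint): Hinge of the chamber's cover, an aluminium frame with a clear window, 140 mm by 226 mm, 10 mm thick, 0.35 kg, hinged along the chamber's back edge. 0 = shut flat on the gasket, grows as it opens; about 1.75 = standing open, a little past upright. Stiff: it stays where it is left; 2 to 4 N at the bar moves it.
- cover_hinge (a point): Middle of the cover's hinge line: 73 mm behind (+x) the chamber's centre and 37 mm above the worktop. Its y axis is the hinge line; its -x points along the cover to the bar.
- cover_bar (a point): Middle of the cover's round steel pull bar: 10 mm thick, 90 mm long, parallel to the hinge line, 186 mm from it (and 5 mm above its plane), held 40 mm beyond the cover's free edge by two thin arms. When the cover is shut it is 42 mm above the worktop, in front of the chamber.
- view_stand: The viewing stand: a grey light box 70 mm square and 24 mm high with a round white window (60 mm wide) in its top, fixed to the worktop; a 12 mm post, 160 mm high, stands 75 mm to the -y side of the window's centre, with a pointer to the window's axis, its tip 60 mm from it. Origin under the window's centre, z up.
- view_point (a point): The marked viewing pose: on the vertical axis of the viewing stand's window, 150 mm above the worktop, at the height of the pointer. A dish there has its middle at this point; axes as the stand's.
- screw_fl (a joint): Wing screw at the cover's front left corner (seen from the robot with the cover shut). 0 = fully loose; turning it clockwise (seen from above, cover shut) makes it grow; 1.05 = half way; 2.1 = home, against its stop. It starts between 0 and 0.25 and stays where it is left (about 0.1 N m turns it).
- wing_fl (a point): Centre of the wings of the front left screw, on its axis. The wings are one flat upright blade, 48 mm long along this frame's x, 9 mm thick along y, from 14 mm below to 14.5 mm above this point; z points away from the cover (up when shut, 77 mm above the worktop). The frame turns with the screw. Screws stand 116 mm apart in x and 206 mm in y.
- screw_bl (a joint): Wing screw at the cover's back left corner (seen from the robot with the cover shut). 0 = fully loose; turning it clockwise (seen from above, cover shut) makes it grow; 1.05 = half way; 2.1 = home, against its stop. It starts between 0 and 0.25 and stays where it is left (about 0.1 N m turns it).
- wing_bl (a point): Centre of the wings of the back left screw, on its axis. The wings are one flat upright blade, 48 mm long along this frame's x, 9 mm thick along y, from 14 mm below to 14.5 mm above this point; z points away from the cover (up when shut, 77 mm above the worktop). The frame turns with the screw. Screws stand 116 mm apart in x and 206 mm in y.
- screw_br (a joint): Wing screw at the cover's back right corner (seen from the robot with the cover shut). 0 = fully loose; turning it clockwise (seen from above, cover shut) makes it grow; 1.05 = half way; 2.1 = home, against its stop. It starts between 0 and 0.25 and stays where it is left (about 0.1 N m turns it).
- wing_br (a point): Centre of the wings of the back right screw, on its axis. The wings are one flat upright blade, 48 mm long along this frame's x, 9 mm thick along y, from 14 mm below to 14.5 mm above this point; z points away from the cover (up when shut, 77 mm above the worktop). The frame turns with the screw. Screws stand 116 mm apart in x and 206 mm in y.
- screw_fr (a joint): Wing screw at the cover's front right corner (seen from the robot with the cover shut). 0 = fully loose; turning it clockwise (seen from above, cover shut) makes it grow; 1.05 = half way; 2.1 = home, against its stop. It starts between 0 and 0.25 and stays where it is left (about 0.1 N m turns it).
- wing_fr (a point): Centre of the wings of the front right screw, on its axis. The wings are one flat upright blade, 48 mm long along this frame's x, 9 mm thick along y, from 14 mm below to 14.5 mm above this point; z points away from the cover (up when shut, 77 mm above the worktop). The frame turns with the screw. Screws stand 116 mm apart in x and 206 mm in y.
- dish_1: A closed flat round dish, 61 mm across, 15 mm high, 30 g (may be absent), lying flat at the far left, to the right of the tall imaging machine, whose near side is at about y = 0.46 m. Fingers that close along the world x axis have free room on both sides of it. Origin at the centre of its underside, z up.
- dish_2: A closed flat round dish, 61 mm across, 15 mm high, 30 g (may be absent), lying flat at the left, to the right of the place of dish_1. Fingers that close along the world x axis have free room on both sides of it. Origin at the centre of its underside, z up.
- dish_3: A closed flat round dish, 61 mm across, 15 mm high, 30 g (may be absent), lying flat just left of the culture chamber, to the right of the viewing stand. Fingers that close along the world x axis have free room on both sides of it. Origin at the centre of its underside, z up.
- bottle: Bystander: white 100 ml bottle with a blue cap, 56 mm across, 104 mm high, loose. Origin under its centre.
- timer: Bystander: white count-down timer, 62x66x19 mm, loose. Origin under its centre.

How it is judged:
On the way, in this order (a step that is already met when the one before it is completed fails the run):
1. dish_1 is held level at the viewing point for a second (horizontal distance between dish_1 and view_point below 0.02 m and z of dish_1 in the frame of view_point between -0.025 and 0.012 m and angle between dish_1's own z axis and vertical below 0.2 rad and contact force between dish_1 and the fingers above 0.3 N), for 0.8 s.
2. dish_2 is held level at the viewing point for a second (horizontal distance between dish_2 and view_point below 0.02 m and z of dish_2 in the frame of view_point between -0.025 and 0.012 m and angle between dish_2's own z axis and vertical below 0.2 rad and contact force between dish_2 and the fingers above 0.3 N), for 0.8 s.
3. dish_3 is held level at the viewing point for a second (horizontal distance between dish_3 and view_point below 0.02 m and z of dish_3 in the frame of view_point between -0.025 and 0.012 m and angle between dish_3's own z axis and vertical below 0.2 rad and contact force between dish_3 and the fingers above 0.3 N), for 0.8 s.
4. all dishes lie flat in the chamber and the cover is shut, no screw tightened yet (x of dish_1 in the frame of chamber_floor between -0.033 and 0.033 m and y of dish_1 in the frame of chamber_floor between -0.076 and 0.076 m and z of dish_1 in the frame of chamber_floor between -0.005 and 0.008 m and angle between each of dish_1, dish_2, dish_3's own z axis and vertical below 0.15 rad and x of dish_2 in the frame of chamber_floor between -0.033 and 0.033 m and y of dish_2 in the frame of chamber_floor between -0.076 and 0.076 m and z of dish_2 in the frame of chamber_floor between -0.005 and 0.008 m and x of dish_3 in the frame of chamber_floor between -0.033 and 0.033 m and y of dish_3 in the frame of chamber_floor between -0.076 and 0.076 m and z of dish_3 in the frame of chamber_floor between -0.005 and 0.008 m and value of joint cover below 0.05 rad and value of joint each of screw_fl, screw_bl, screw_br, screw_fr below 0.5 rad), for 0.2 s.
5. first round: two diagonally opposite screws are about half way (0.7 to 1.45 rad), the other two not yet turned (((value of joint cover below 0.05 rad and value of joint screw_fl between 0.7 and 1.45 rad and value of joint screw_br between 0.7 and 1.45 rad and value of joint each of screw_bl, screw_fr below 0.5 rad) or (value of joint cover below 0.05 rad and value of joint screw_bl between 0.7 and 1.45 rad and value of joint screw_fr between 0.7 and 1.45 rad and value of joint each of screw_fl, screw_br below 0.5 rad))), for 0.2 s.
6. all four screws are about half way (0.7 to 1.45 rad) (value of joint cover below 0.05 rad and value of joint screw_fl between 0.7 and 1.45 rad and value of joint screw_bl between 0.7 and 1.45 rad and value of joint screw_br between 0.7 and 1.45 rad and value of joint screw_fr between 0.7 and 1.45 rad), for 0.2 s.
7. second round: two diagonally opposite screws are home (over 1.9 rad), the other two still half way (((value of joint cover below 0.05 rad and value of joint each of screw_fl, screw_br above 1.9 rad and value of joint each of screw_bl, screw_fr below 1.5 rad) or (value of joint cover below 0.05 rad and value of joint each of screw_bl, screw_fr above 1.9 rad and value of joint each of screw_fl, screw_br below 1.5 rad))), for 0.2 s.
At the end, for the whole second after the job is handed in: Every dish lies flat (within 0.15 rad) on the chamber's floor, inside its walls; the cover is shut (under 0.05 rad); all four wing screws are home (over 1.9 rad) (x of dish_1 in the frame of chamber_floor between -0.033 and 0.033 m and y of dish_1 in the frame of chamber_floor between -0.076 and 0.076 m and z of dish_1 in the frame of chamber_floor between -0.005 and 0.008 m and angle between each of dish_1, dish_2, dish_3's own z axis and vertical below 0.15 rad and x of dish_2 in the frame of chamber_floor between -0.033 and 0.033 m and y of dish_2 in the frame of chamber_floor between -0.076 and 0.076 m and z of dish_2 in the frame of chamber_floor between -0.005 and 0.008 m and x of dish_3 in the frame of chamber_floor between -0.033 and 0.033 m and y of dish_3 in the frame of chamber_floor between -0.076 and 0.076 m and z of dish_3 in the frame of chamber_floor between -0.005 and 0.008 m and value of joint cover below 0.05 rad and value of joint each of screw_fl, screw_bl, screw_br, screw_fr above 1.9 rad and linear speed of each of dish_1, dish_2, dish_3 below 0.02 m/s); the robot touches nothing.
It fails at once if the bottle or the timer is moved more than 30 mm (distance of any of bottle, timer from where it was at the start of the episode above 0.03 m).
Of dish_1, dish_2, dish_3 only 1 to 3 are there at a start; the rules pass over those that are not, and their reading is None.
At some moment in a run one of dish_2, dish_3 may be knocked a few centimetres aside while the robot is not near it.
It also fails if it takes over 210 s, if anything falls off the work surface, if the arm or the gripper's body presses on something with over 40 N, if the wrist force passes 120 N, or if a joint passes its speed limit or range.

## Working session

There is one attempt and no reset: what is moved stays moved. The work goes in short steps, Python scripts to look and compute and a shell command to move; the robot and the scene stay as the last step left them, time stands still between calls to the robot, and variables do not carry over. Pictures are saved under pics/ and viewed, at most 14 in all, crops included, and the job is handed in when it is done.

```bash
mkdir -p pics; cat > h.py <<'E'
import numpy as np, cv2
from scipy.spatial.transform import Rotation as R
from workcell import status, camera, get_calibration, ticket
def obs():
    o=status.get_obs(); print('t',round(o['clock'],2),'tcp',np.round(o['eef_pos'],4),'rv',np.round(R.from_quat(o['tool_rot']).as_rotvec(degrees=True),1),'F',np.round(o['ft_force'],1),'w',round(o['grip_width'],4),'g',round(o['grasp_force'],1),'q',np.round(o['joint_pos'],2)); return o
def shot(n,f):
    im=camera(n); cv2.imwrite(f'pics/{f}.png',im[:,:,::-1]); return im
def cam(n,o=None):
    c=get_calibration(n); K=np.array([[c['fx'],0,c['cx']],[0,c['fy'],c['cy']],[0,0,1]])
    if n=='wrist':
        T=np.eye(4);T[:3,:3]=R.from_quat(o['tool_rot']).as_matrix();T[:3,3]=o['eef_pos']
        W=np.linalg.inv(T@np.array(c['tool_from_camera'])); return K,W[:3,:3],W[:3,3]
    return K,cv2.Rodrigues(np.array(c['rvec'],float))[0],np.array(c['tvec'],float)
def px2w(n,uv,z,o=None):
    K,Rm,t=cam(n,o); d=Rm.T@np.linalg.inv(K)@np.array([*uv,1.]); p=-Rm.T@t; return np.round(p+d*(z-p[2])/d[2],4)
def w2px(n,P,o=None):
    K,Rm,t=cam(n,o); q=K@(Rm@np.array(P)+t); return np.round(q[:2]/q[2],1)
E
python3 - <<'E'
from h import *
o=obs(); print(R.from_quat(o['tool_rot']).as_matrix().round(2))
for n in('top','side'):
    shot(n,n+'0'); K,Rm,t=cam(n); print(n,-Rm.T@t,K[0,0])
print(get_calibration('wrist')['tool_from_camera'])
E
```

```text
t 0.0 tcp [0.1456 0.4777 0.2304] rv [ -26.5 -178.     0.2] F [-0.   0.6 -0.5] w 0.0852 g 0.0 q [ 1.28  0.24  0.    1.34 -0.    1.57]
[[-0.96  0.29 -0.  ]
 [ 0.29  0.96 -0.  ]
 [-0.   -0.   -1.  ]]
top [4.27043606e-01 3.59810812e-04 1.57852271e+00] 512.2728145236671
side [-0.01109619 -0.26330921  0.92987341] 395.81070404695504
[[ 3.68575884e-04 -9.59962512e-01 -2.80128257e-01  7.05234075e-02]
 [ 9.99999671e-01  5.56136515e-04 -5.90067010e-04 -3.82049839e-04]
 [ 7.22231762e-04 -2.80127948e-01  9.59962401e-01 -1.43361085e-01]
 [ 0.00000000e+00  0.00000000e+00  0.00000000e+00  1.00000000e+00]]
```

View pics/top0.png

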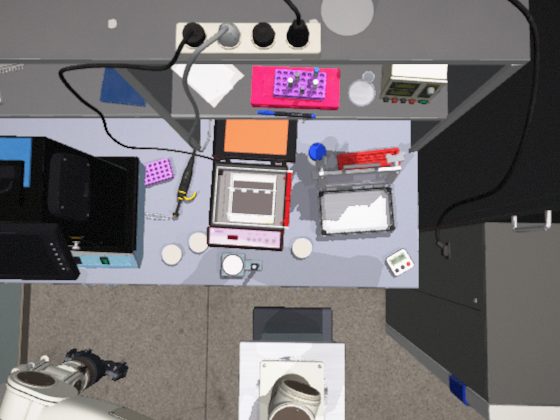

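View pics/side0.png

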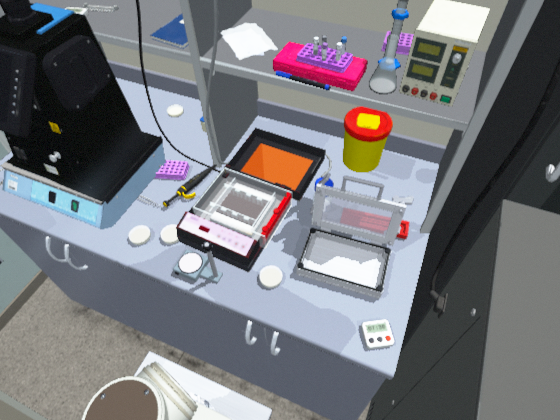

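Top view: dishes at (172,254), (199,242), (302,247); stand window (233,265), chamber about (356,211), cover open behind it, bottle (318,152), timer (399,262). I'll enlarge that and compute positions.

```bash
python3 - <<'E'
from h import *
im=cv2.imread('pics/top0.png')
cv2.imwrite('pics/crop0.png',cv2.resize(im[140:285,150:415],None,fx=3,fy=3,interpolation=cv2.INTER_CUBIC))
for n,uv,z in [('d1',(172,254),.015),('d2',(199,242),.015),('d3',(302,247),.015),('win',(233,265),.024),('ch',(356,211),.034),('timer',(399,262),.019),('bottle',(318,152),.104)]: print(n,px2w('top',uv,z))
E
```

```text
d1 [0.4155 0.3681 0.015 ]
d2 [0.453  0.2861 0.015 ]
d3 [ 0.4411 -0.0288  0.015 ]
win [0.3845 0.1795 0.024 ]
ch [ 0.551  -0.1903  0.034 ]
timer [ 0.3992 -0.3212  0.019 ]
bottle [ 0.7166 -0.0716  0.104 ]
```

View pics/crop0.png

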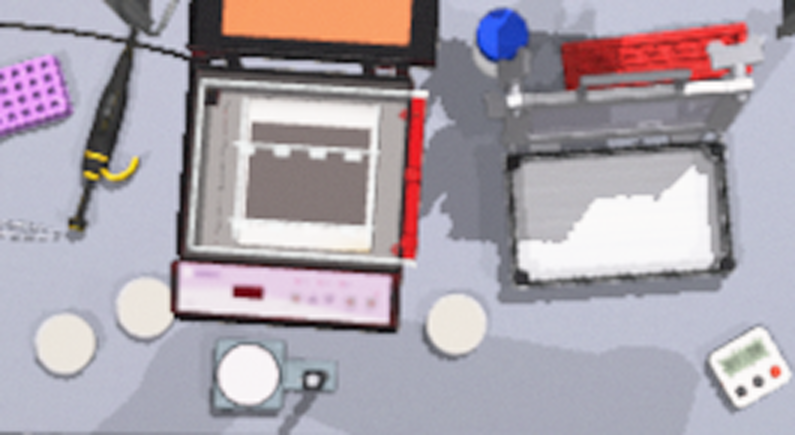

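The crop confirms three dishes, the window and the chamber, which is slightly rotated. Next I go over dish 1 with the fingers closing along x and the camera on the -y side.

```bash
python3 -m creep '[[0,-2.75,0,0,0,8.2],[0,-2.75,0,0,0,8.2],[0,-2.75,0,0,0,8.2],[0,-2.75,0,0,0,8.2],[3,0,0,0,0,8.2],[3,0,0,0,0,8.2],[3,0,0,0,0,8.2],[3,0,0,0,0,8.2]]' 1; python3 -m creep '[[3,0,0,0,0,8.2],[3,0,-1,0,0,8.2],[3,0,-1,0,0,8.2],[3,0,-1,0,0,8.2],[3,0,-1,0,0,0],[0,0,0,0,0,0],[0,0,0,0,0,0]]'
python3 - <<'E'
from h import *
o=obs(); print(R.from_quat(o['tool_rot']).as_matrix().round(3))
shot('wrist','w1'); print(w2px('wrist',(.4155,.3681,.015),o),w2px('wrist',(.453,.286,.015),o))
E
```

```text
clock: 0.9
eef_pos: [0.2667, 0.3679, 0.2311]
tool_rot: [-0.415, 0.91, -0.0, -0.0]
ft_force: [0.1, 0.6, -1.1]
grip_width: 0.0853
grasp_force: 0.0
clock: 1.6
eef_pos: [0.4155, 0.3676, 0.1902]
tool_rot: [-0.652, 0.758, 0.0, -0.001]
ft_force: [-0.5, 0.3, -0.0]
grip_width: 0.0855
grasp_force: 0.0
t 1.6 tcp [0.4155 0.3676 0.1902] rv [ 117.2 -136.4   -0. ] F [-0.5  0.3 -0. ] w 0.0855 g 0.0 q [ 0.72  0.37  0.08  1.28  0.   -0.7 ]
[[-0.15  -0.989 -0.002]
 [-0.989  0.15  -0.002]
 [ 0.002  0.002 -1.   ]]
[280.  187.8] [223.  102.4]
```

View pics/w1.png

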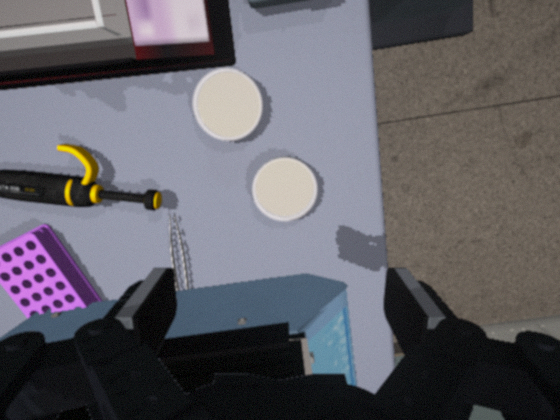

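Wrist view: dish 1 at (285,188), dish 2 at (228,104), within 5 px of prediction.

```bash
python3 - <<'E'
from h import *
o=obs(); print(px2w('wrist',(285,188),.015,o),px2w('wrist',(228,104),.015,o),np.degrees(.15))
E
python3 -m creep '[[-0.2,0,-3.5,0,0,8.5],[-0.2,0,-3.5,0,0,0.1],[0,0,-3.5,0,0,0],[0,0,-3.5,0,0,0],[0,0,-2.5,0,0,0],[0,0,0,0,0,0],[0,0,0,0,0,0]]'
```

```text
t 1.65 tcp [0.4151 0.3679 0.1908] rv [ 117.4 -136.3   -0. ] F [-0.1 -0.1  0.3] w 0.0852 g 0.0 q [ 0.73  0.37  0.08  1.28  0.   -0.7 ]
[0.4107 0.3696 0.015 ] [0.4488 0.2884 0.015 ] 8.594366926962348
clock: 2.35
eef_pos: [0.4111, 0.3687, 0.0271]
tool_rot: [0.708, -0.706, -0.0, 0.0]
ft_force: [-0.3, 1.6, 0.8]
grip_width: 0.0853
grasp_force: 0.0
```

```bash
python3 -m creep '[[0,0.1,-1.4,0,0,0],[0,0,-1.4,0,0,0],[0,0,0,0,0,0]]'; python3 -m creep '[[0,0,0,0,0,0],[0,0,0,0,0,0],[0,0,0,0,0,0],[0,0,0,0,0,0],[0,0,0,0,0,0],[0,0,0,0,0,0]]' -1;  python3 -m creep '[[0,0,2,0,0,0],[0,0,4,0,0,0],[0,0,4,0,0,0],[0,0,4,0,0,0],[0,0,0,0,0,0]]'
```

```text
clock: 2.65
eef_pos: [0.4117, 0.3697, -0.0007]
tool_rot: [0.708, -0.707, -0.0, -0.0]
ft_force: [-1.0, 0.1, 0.1]
grip_width: 0.0854
grasp_force: 0.0
clock: 3.25
eef_pos: [0.4128, 0.3705, 0.0009]
tool_rot: [0.707, -0.707, -0.0, -0.002]
ft_force: [-1.4, -0.6, 7.5]
grip_width: 0.0582
grasp_force: 62.9
clock: 3.75
eef_pos: [0.4153, 0.3725, 0.1462]
tool_rot: [0.707, -0.707, 0.0, -0.007]
ft_force: [-0.0, 0.3, -0.7]
grip_width: 0.0582
grasp_force: 64.3
```

```bash
python3 -m creep '[[-1.5,-2,0,0,0,0],[-1.8,-3.5,0,0,0,0],[0,-3.5,0,0,0,0],[0,-3.5,0,0,0,0],[0,-3.5,0,0,0,0],[0,-2,0,0,0,0],[0,-1.2,-0.1,0,0,0],[0,0,0,0,0,0]]'
python3 - <<'E'
from h import *
o=obs(); shot('top','top1');shot('wrist','w2'); im=cv2.imread('pics/top1.png')
a=cv2.resize(im[200:290,180:270],(400,400),interpolation=cv2.INTER_CUBIC);b=cv2.resize(cv2.imread('pics/w2.png'),(400,300))
c=np.zeros((400,800,3),np.uint8);c[:,:400]=a;c[:300,400:]=b;cv2.imwrite('pics/v1.png',c)
E
```

```text
clock: 4.55
eef_pos: [0.3787, 0.1764, 0.1376]
tool_rot: [-0.707, 0.708, -0.0, 0.0]
ft_force: [-0.2, 0.6, -0.6]
grip_width: 0.0578
grasp_force: 64.3
t 4.55 tcp [0.3787 0.1764 0.1376] rv [-127.2  127.3   -0. ] F [-0.2  0.6 -0.6] w 0.0578 g 64.3 q [ 0.44  0.15 -0.37  1.05  0.   -1.13]
```

View pics/v1.png

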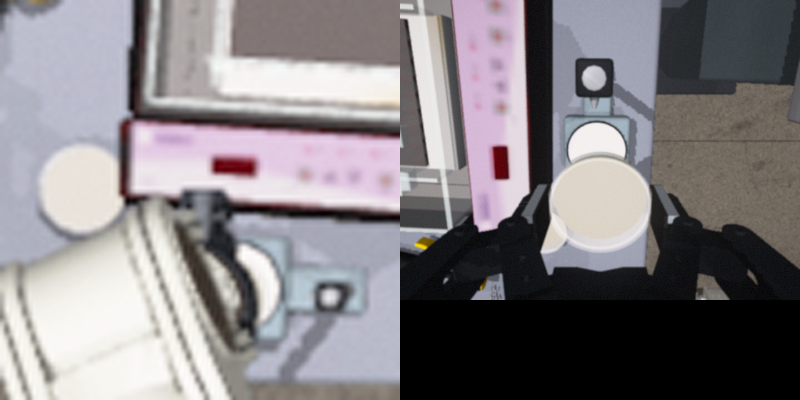

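```bash
python3 - <<'E'
from h import *
o=obs(); print(px2w('wrist',(276,213),.024,o),px2w('wrist',(280,284),o['eef_pos'][2]+.015,o), px2w('wrist',(278,155),.15,o))
E
```

```text
t 4.65 tcp [0.3792 0.1778 0.1376] rv [-127.3  127.2    0. ] F [-0.6  0.4  0. ] w 0.0583 g 64.3 q [ 0.44  0.15 -0.37  1.05  0.   -1.13]
[0.3826 0.1843 0.024 ] [0.3797 0.1749 0.1526] [0.3805 0.1232 0.15  ]
```

```bash
python3 -m creep '[[0.2,0.6,0.5,0,0,0],[0,0,0,0,0,0],[0,0,0,0,0,0],[0,0,0,0,0,0],[0,0,0,0,0,0],[0,0,0,0,0,0],[0,0,0,0,0,0],[0,0,0,0,0,0]]';python3 -m creep '[[0,0,0,0,0,0],[0,0,0,0,0,0],[0,0,0,0,0,0],[0,0,0,0,0,0],[0,0,0,0,0,0],[0,0,4,0,0,0],[0,0,4,0,0,0],[0,-4,0,0,0,0]]'
python3 -m creep '[[0,-4,0,0,0,0],[0,-4,0,0,0,0],[0,-4,0,0,0,0],[0,-4,0,0,0,0],[3,-4,0,0,0,0],[3,-4,0,0,0,0],[3,-3,0,0,0,0]]'; python3 -m creep '[[3,-3,0,0,0,0],[0,-3,0,0,0,0],[0,0,0,0,0,0],[0,0,0,0,0,0]]'
python3 - <<'E'
from h import *
o=obs(); shot('wrist','w3')
E
```

```text
clock: 5.45
eef_pos: [0.3807, 0.1832, 0.1423]
tool_rot: [0.707, -0.707, -0.0, 0.0]
ft_force: [-0.2, -0.8, 0.3]
grip_width: 0.0582
grasp_force: 64.3
clock: 6.25
eef_pos: [0.3848, 0.1469, 0.2275]
tool_rot: [0.71, -0.705, 0.002, -0.006]
ft_force: [1.8, -0.7, -0.8]
grip_width: 0.0581
grasp_force: 64.5
clock: 6.95
eef_pos: [0.4715, -0.1293, 0.2226]
tool_rot: [-0.707, 0.708, -0.001, 0.0]
ft_force: [0.2, 0.6, -0.3]
grip_width: 0.0581
grasp_force: 64.5
clock: 7.35
eef_pos: [0.5004, -0.187, 0.2217]
tool_rot: [-0.707, 0.707, 0.001, -0.0]
ft_force: [0.2, -0.2, -0.4]
grip_width: 0.0583
grasp_force: 64.5
t 7.35 tcp [ 0.5004 -0.187   0.2217] rv [ 1.272e+02 -1.273e+02 -1.000e-01] F [ 0.2 -0.2 -0.4] w 0.0583 g 64.5 q [-0.36  0.31  0.08  1.34  0.   -1.93]
```

View pics/w3.png

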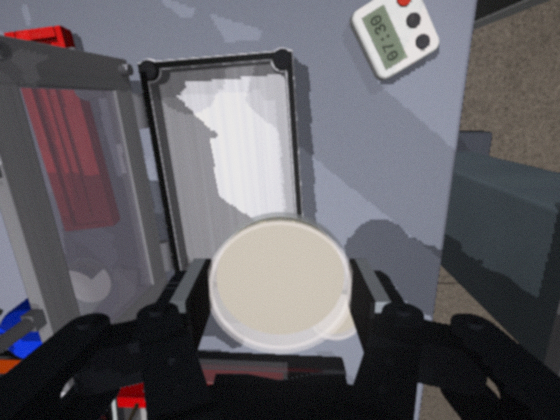

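The right half of the chamber is visible. Rim outer corners: back-right (139,63), front-right (293,50); front edge passes (301,215), back edge about (178,265).

```bash
python3 - <<'E'
from h import *
o=obs(); P=[px2w('wrist',u,.034,o)[:2] for u in [(139,63),(293,50),(301,215),(178,265)]]
print(P,np.linalg.norm(P[0]-P[1]))
f=P[2]-P[1]; b=P[3]-P[0]; r=P[0]-P[1]
th=[np.arctan2(-f[0],f[1]),np.arctan2(-b[0],b[1]),np.arctan2(r[1],r[0])];print(np.degrees(th))
t=np.mean(th);ex=np.array([np.cos(t),np.sin(t)]);ey=np.array([-ex[1],ex[0]])
c=(P[0]+P[1])/2+ey*.111
print('centre',c,'yaw',t)
for y in(-.068,0,.068):print(c+ey*y)
E
```

```text
t 7.4 tcp [ 0.5003 -0.1863  0.222 ] rv [ 1.273e+02 -1.272e+02 -1.000e-01] F [ 0.5  0.3 -0.2] w 0.0583 g 64.5 q [-0.36  0.31  0.08  1.34  0.   -1.93]
[array([ 0.6234, -0.2939]), array([ 0.4892, -0.3045]), array([ 0.4796, -0.1551]), array([ 0.6049, -0.1013])] 0.13461797799699704
[3.67660189 5.48665603 4.5162216 ]
centre [ 0.5474755  -0.18855133] yaw 0.07958398585046433
[ 0.5528815 -0.2563361]
[ 0.5474755  -0.18855133]
[ 0.5420695  -0.12076656]
```

```bash
python3 -m creep '[[2.5,-3.4,0,0,0,4.5],[2.7,-3.4,0,0,0,0],[0,0,-4,0,0,0],[0,0,-4,0,0,0],[0,0,-4,0,0,0],[0,0,-3,0,0,0],[0,0,0,0,0,0],[0,0,0,0,0,0]]'
python3 - <<'E'
from h import *
o=obs();shot('wrist','w4')
E
```

```text
clock: 8.2
eef_pos: [0.5528, -0.2536, 0.0729]
tool_rot: [0.735, -0.678, -0.0, 0.0]
ft_force: [1.2, -1.5, 0.4]
grip_width: 0.058
grasp_force: 64.5
t 8.2 tcp [ 0.5528 -0.2536  0.0729] rv [ 1.323e+02 -1.220e+02 -1.000e-01] F [ 1.2 -1.5  0.4] w 0.058 g 64.5 q [-0.43  0.56  0.06  1.07  0.   -2.08]
```

View pics/w4.png

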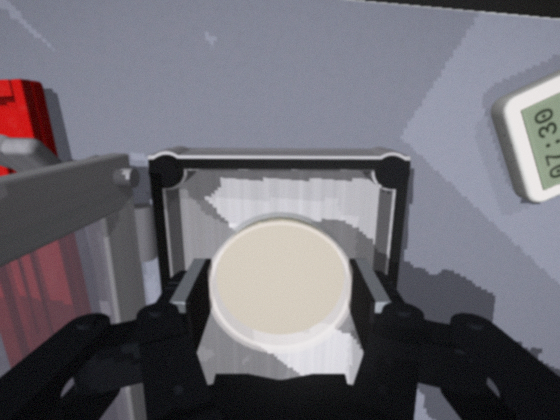

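The dish is centred between the side walls (rim at 150 and 410, dish at 280) and aligned with them. Lower it.

```bash
python3 -m creep '[[0,0,-2,0,0,0],[0,0,-2,0,0,0],[0,0,-1.5,0,0,0],[0,0,-0.6,0,0,0],[0,0,0,0,0,0],[0,0,0,0,0,0]]'; python3 -m creep '[[0,0,0,0,0,0],[0,0,0,0,0,0],[0,0,0,0,0,0]]' 0.7;  python3 -m creep '[[0,0,1,0,0,0],[0,0,4,0,0,0],[0,0,4,0,0,0],[0,0,4,0,0,0],[0,0,4,0,0,0],[0,0,3,0,0,0]]'
python3 - <<'E'
from h import *
o=obs();shot('wrist','w5'); shot('top','top2')
im=cv2.imread('pics/top2.png')
c=np.zeros((400,800,3),np.uint8);c[:300,:400]=cv2.resize(cv2.imread('pics/w5.png'),(400,300));c[:400,400:]=cv2.resize(im[200:290,160:250],(400,400),interpolation=cv2.INTER_CUBIC);cv2.imwrite('pics/v2.png',c)
E
```

```text
clock: 8.85
eef_pos: [0.5541, -0.2552, 0.0132]
tool_rot: [0.735, -0.678, 0.002, -0.001]
ft_force: [-0.6, -0.8, -0.1]
grip_width: 0.0579
grasp_force: 64.5
clock: 9.15
eef_pos: [0.5532, -0.2549, 0.012]
tool_rot: [0.735, -0.678, 0.001, -0.0]
ft_force: [-0.3, 0.4, -0.3]
grip_width: 0.0727
grasp_force: 0.0
clock: 9.75
eef_pos: [0.5533, -0.255, 0.2154]
tool_rot: [0.735, -0.678, 0.002, -0.001]
ft_force: [0.7, -0.1, -0.1]
grip_width: 0.0725
grasp_force: 0.0
t 9.75 tcp [ 0.5533 -0.255   0.2154] rv [-132.2  122.1   -0.4] F [ 0.7 -0.1 -0.1] w 0.0725 g 0.0 q [-0.43  0.46  0.29  1.39 -0.   -2.08]
```

View pics/v2.png

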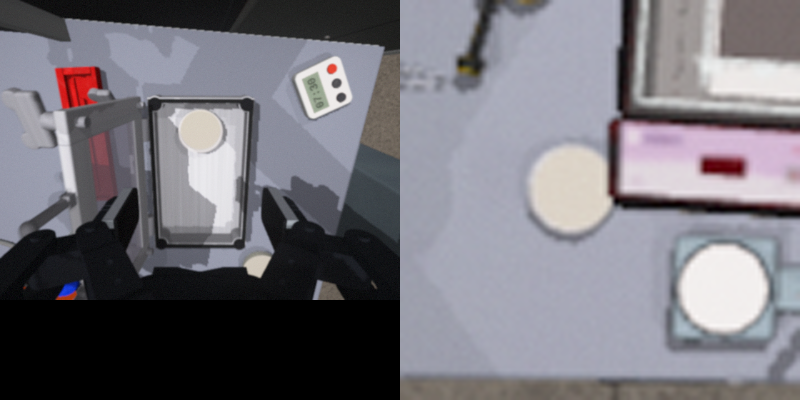

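Dish 1 lies in its slot; dish 2 has not moved (top px ≈(199,243)). On to dish 2.

```bash
python3 -m creep '[[-4,0,0,0,0,-4.5],[-4,2,0,0,0,0],[-4,3,0,0,0,0],[-3,3.8,0,0,0,0],[-2,4.5,0,0,0,0],[0,5,0,0,0,0],[0,5,0,0,0,0],[0,5,0,0,0,0]]' 1;  python3 -m creep '[[0,5,0,0,0,0],[0,5,0,0,0,0],[0,5,0,0,0,0],[0,5,0,0,0,0],[3,4,0,0,0,0],[3,2,0,0,0,0],[0.6,0,0,0,0,0],[0,0,0,0,0,0]]'
python3 - <<'E'
from h import *
o=obs(); im=shot('wrist','w6'); print(w2px('wrist',(.4488,.2884,.015),o))
g=cv2.inRange(cv2.cvtColor(im,cv2.COLOR_RGB2HSV),(10,12,190),(32,60,255))
n,l,s,c=cv2.connectedComponentsWithStats(g)
for i in range(1,n):
    if s[i,4]>800: print(s[i],c[i].round(1),px2w('wrist',c[i],.015,o))
E
```

```text
clock: 10.65
eef_pos: [0.3818, 0.0298, 0.2114]
tool_rot: [-0.707, 0.707, -0.0, 0.0]
ft_force: [1.5, 0.1, 0.5]
grip_width: 0.0854
grasp_force: 0.0
clock: 11.45
eef_pos: [0.4487, 0.2882, 0.2102]
tool_rot: [0.707, -0.707, -0.0, 0.001]
ft_force: [-1.5, -0.1, 0.5]
grip_width: 0.0854
grasp_force: 0.0
t 11.45 tcp [0.4487 0.2882 0.2102] rv [ 127.2 -127.1   -0. ] F [-1.5 -0.1  0.5] w 0.0854 g 0.0 q [ 0.57  0.32  0.05  1.31 -0.   -1.  ]
[279.7 183. ]
[ 251  156   56   53 2317] [278.8 181.1] [0.4497 0.2866 0.015 ]
```

View pics/w6.png

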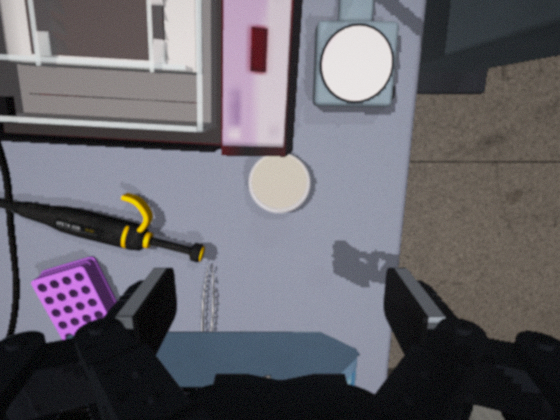

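Dish 2 is at (280,183) in the wrist view, close to the front-left corner of the cycler (290,152). I'll get that corner's height from the two views.

```bash
python3 - <<'E'
from h import *
o=obs()
for a,b in [((290,152),(207.3,249)),((222,152),(207.3,226.7))]:
    Ps=[cam('wrist',o),cam('top')]; M=[K@np.c_[Rm,t] for K,Rm,t in Ps]
    X=cv2.triangulatePoints(M[0],M[1],np.array(a,float),np.array(b,float));print((X[:3]/X[3]).ravel().round(3))
E
```

```text
t 11.5 tcp [0.448  0.2875 0.2105] rv [ 127.2 -127.1   -0. ] F [-0.3 -0.7 -0.2] w 0.0857 g 0.0 q [ 0.57  0.32  0.05  1.31 -0.   -1.  ]
[ 0.434  0.265 -0.023]
[0.498 0.255 0.052]
```

```bash
python3 -m creep '[[0.1,0.3,-4,0,0,0],[0,0,-4,0,0,0],[0,0,-4,0,0,0],[0,0,-3,0,0,0],[0,0,-2,0,0,0],[0,0,0,0,0,0]]';  python3 -m creep '[[0,0,-2,0,0,0],[0,0,-1.8,0,0,0],[0,0,0,0,0,0],[0,0,0,0,0,0]]'
```

```text
clock: 12.1
eef_pos: [0.4463, 0.2884, 0.0388]
tool_rot: [-0.707, 0.707, 0.001, -0.004]
ft_force: [-0.8, 0.1, -0.2]
grip_width: 0.0854
grasp_force: 0.0
clock: 12.5
eef_pos: [0.45, 0.2911, 0.0048]
tool_rot: [0.707, -0.707, 0.0, -0.0]
ft_force: [-0.3, -0.1, 0.2]
grip_width: 0.0854
grasp_force: 0.0
```

```bash
python3 -m creep '[[0,0,0,0,0,0],[0,0,0,0,0,0],[0,0,0,0,0,0],[0,0,0,0,0,0],[0,0,0,0,0,0]]' -1;  python3 -m creep '[[0,0,2,0,0,0],[0,0,4,0,0,0],[0,0,4,0,0,0],[0,0,4,0,0,0],[0,0,0,0,0,0],[0,0,0,0,0,0]]'
```

```text
clock: 13.0
eef_pos: [0.4508, 0.2919, 0.0058]
tool_rot: [0.707, -0.707, 0.0, -0.002]
ft_force: [-2.2, -1.4, 9.3]
grip_width: 0.0575
grasp_force: 61.7
clock: 13.6
eef_pos: [0.4507, 0.2919, 0.1453]
tool_rot: [0.707, -0.707, 0.0, -0.002]
ft_force: [-0.2, 0.2, -0.3]
grip_width: 0.0574
grasp_force: 65.0
```

```bash
python3 -m creep '[[-3.5,0,0,0,0,0],[-3.4,-2,0,0,0,0],[0,-4,0,0,0,0],[0,-3,0,0,0,0],[0,-1.4,0,0,0,0],[0,0,0,0,0,0],[0,0,0,0,0,0]]'
python3 - <<'E'
from h import *
o=obs(); im=shot('wrist','w7')
for n,p in (('win',(.3825,.1835,.024)),): print(w2px('wrist',p,o))
g=cv2.inRange(cv2.cvtColor(im,cv2.COLOR_RGB2HSV),(10,12,170),(32,70,255))
n,l,s,c=cv2.connectedComponentsWithStats(g)
for i in range(1,n):
    if s[i,4]>3000: x,y,w,h=s[i,:4];print(s[i],px2w('wrist',(x+w/2,y+h/2),.155,o))
E
python3 -m creep '[[0,0,0,0,0,0],[0,0,0,0,0,0],[0,0,0,0,0,0],[0,0,0,0,0,0],[0,0,0,0,0,0],[0,0,0,0,0,0],[0,0,0,0,0,0],[0,0,0,0,0,0]]'; python3 -m creep '[[0,0,0,0,0,0],[0,0,0,0,0,0],[0,0,0,0,0,0],[0,0,0,0,0,0]]'
```

```text
clock: 14.3
eef_pos: [0.3809, 0.1875, 0.1429]
tool_rot: [0.707, -0.707, -0.0, 0.0]
ft_force: [0.6, -0.0, -0.5]
grip_width: 0.0574
grasp_force: 65.0
t 14.3 tcp [0.3809 0.1875 0.1429] rv [ 1.273e+02 -1.273e+02 -1.000e-01] F [ 0.6 -0.  -0.5] w 0.0574 g 65.0 q [ 0.46  0.16 -0.34  1.07  0.   -1.11]
[278.2 198. ]
[  218   208   125   114 11161] [0.3812 0.1776 0.155 ]
clock: 15.15
eef_pos: [0.3808, 0.1873, 0.1433]
tool_rot: [0.707, -0.707, 0.0, -0.0]
ft_force: [0.3, -0.5, 0.2]
grip_width: 0.0573
grasp_force: 65.0
clock: 15.55
eef_pos: [0.3807, 0.1873, 0.1433]
tool_rot: [0.707, -0.707, -0.0, -0.0]
ft_force: [-0.2, -1.0, -1.0]
grip_width: 0.0574
grasp_force: 65.0
```

```bash
python3 -m creep '[[0,0,4,0,0,0],[0,0,4,0,0,0],[0,-4,0,0,0,0],[0,-4.5,0,0,0,0],[0,-4.5,0,0,0,0],[0,-4.5,0,0,0,0],[0,-4.5,0,0,0,0],[3,-3.5,0,0,0,0]]';  python3 -m creep '[[3,-3.5,0,0,0,0],[3,-3.5,0,0,0,0],[3,-2.5,0,0,0,4.5],[3,-2,-1,0,0,0],[1.7,0,-4,0,0,0],[0,0,-4,0,0,0],[0,0,-4,0,0,0],[0,0,-2,0,0,0]]'; python3 -m creep '[[0,0,0,0,0,0],[0,0,0,0,0,0]]'
python3 - <<'E'
from h import *
o=obs(); shot('wrist','w8')
E
```

```text
clock: 16.35
eef_pos: [0.4079, -0.0696, 0.2236]
tool_rot: [-0.707, 0.707, 0.001, -0.001]
ft_force: [1.7, 1.5, 0.4]
grip_width: 0.0577
grasp_force: 65.0
clock: 17.15
eef_pos: [0.5452, -0.1819, 0.0689]
tool_rot: [0.735, -0.679, -0.003, 0.001]
ft_force: [-0.2, -0.3, -0.4]
grip_width: 0.0571
grasp_force: 65.0
clock: 17.35
eef_pos: [0.5479, -0.1828, 0.0735]
tool_rot: [0.735, -0.678, -0.0, 0.0]
ft_force: [0.6, 0.0, 0.2]
grip_width: 0.0573
grasp_force: 65.0
t 17.35 tcp [ 0.5479 -0.1828  0.0735] rv [ 132.2 -122.1   -0. ] F [0.6 0.  0.2] w 0.0573 g 65.0 q [-0.32  0.5  -0.04  1.03 -0.   -1.97]
```

View pics/w8.png

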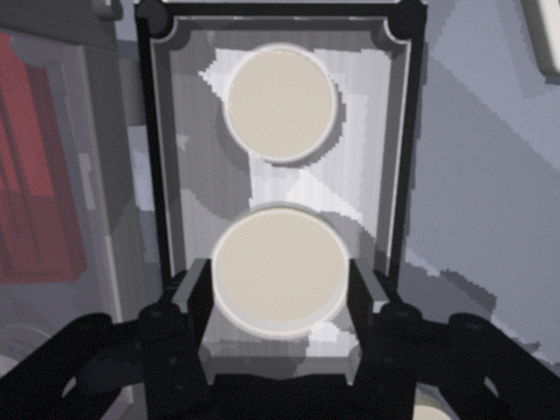

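Dish 1 is in its slot and dish 2 is centred between the walls, clear of it. Lower, release, retreat and look at dish 3.

```bash
python3 -m creep '[[0,0,-2,0,0,0],[0,0,-2,0,0,0],[0,0,-1.4,0,0,0],[0,0,-0.6,0,0,0],[0,0,0,0,0,0],[0,0,0,0,0,0]]'; python3 -m creep '[[0,0,0,0,0,0],[0,0,0,0,0,0],[0,0,0,0,0,0]]' 0.7;  python3 -m creep '[[0,0,1,0,0,0],[0,0,4,0,0,0],[0,0,4,0,0,0],[0,0,4,0,0,0],[0,0,4,0,0,0],[0,0,2,0,0,0]]'; python3 -m creep '[[-4,4,0,0,0,-4.5],[-4,4,0,0,0,0],[-2.7,4,0,0,0,0],[0,3.3,0,0,0,0],[0,0,0,0,0,0],[0,0,0,0,0,0]]' 1
python3 - <<'E'
from h import *
o=obs(); im=shot('wrist','w9')
g=cv2.inRange(cv2.cvtColor(im,cv2.COLOR_RGB2HSV),(10,12,170),(32,70,255))
n,l,s,c=cv2.connectedComponentsWithStats(g)
for i in range(1,n):
    if s[i,4]>800: print(s[i],c[i].round(1),px2w('wrist',c[i],.015,o))
E
```

```text
clock: 18.0
eef_pos: [0.5491, -0.1831, 0.015]
tool_rot: [0.735, -0.678, 0.001, -0.001]
ft_force: [-0.1, -0.2, -0.3]
grip_width: 0.0572
grasp_force: 65.0
clock: 18.3
eef_pos: [0.5481, -0.1828, 0.0138]
tool_rot: [0.735, -0.678, 0.0, -0.0]
ft_force: [0.1, 0.6, -0.1]
grip_width: 0.0726
grasp_force: 0.0
clock: 18.9
eef_pos: [0.5493, -0.1832, 0.2086]
tool_rot: [0.735, -0.678, 0.003, -0.001]
ft_force: [0.3, 0.7, 0.4]
grip_width: 0.0725
grasp_force: 0.0
clock: 19.5
eef_pos: [0.4503, -0.0387, 0.2043]
tool_rot: [0.708, -0.706, 0.001, -0.0]
ft_force: [0.4, -0.6, 0.3]
grip_width: 0.0853
grasp_force: 0.0
t 19.5 tcp [ 0.4503 -0.0387  0.2043] rv [-1.274e+02  1.271e+02 -1.000e-01] F [ 0.4 -0.6  0.3] w 0.0853 g 0.0 q [-0.09  0.16 -0.17  1.24 -0.   -1.66]
[ 131    0   67   50 2660] [164.7  20.7] [ 0.5493 -0.1799  0.015 ]
[ 267  165   56   54 2379] [294.7 191.5] [ 0.4366 -0.0312  0.015 ]
```

View pics/w9.png

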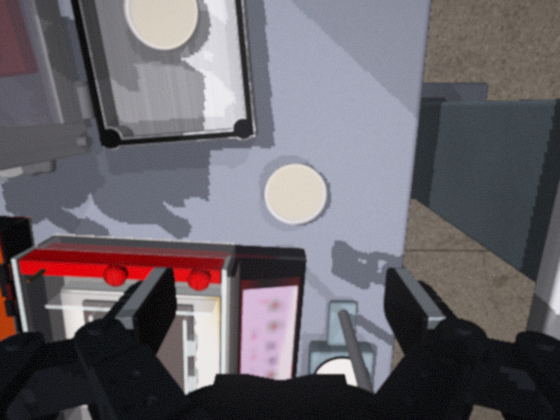

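Dish 3 at (295,192) hasn't moved; chamber left corners at about (254,137) and (100,145).

```bash
python3 - <<'E'
from h import *
o=obs(); a=px2w('wrist',(254,137),.034,o)[:2];b=px2w('wrist',(101,146),.034,o)[:2];print(a,b,np.linalg.norm(a-b),np.degrees(np.arctan2(b[1]-a[1],b[0]-a[0])))
c=np.array([.5475,-.1886]);t=np.radians(4.5);ey=np.array([-np.sin(t),np.cos(t)]);print('pred mid',c+ey*.111,'meas',(a+b)/2)
E
python3 -m creep '[[-0.6,0.4,-4,0,0,0],[-0.7,0.4,-4,0,0,0],[0,0,-4,0,0,0],[0,0,-3,0,0,0],[0,0,-2,0,0,0],[0,0,-2,0,0,0],[0,0,-1,0,0,0],[0,0,0,0,0,0]]'; python3 -m creep '[[0,0,0,0,0,0],[0,0,0,0,0,0],[0,0,0,0,0,0],[0,0,0,0,0,0],[0,0,0,0,0,0],[0,0,0,0,0,0],[0,0,0,0,0,0]]' -1;  python3 -m creep '[[0,0,2,0,0,0],[0,0,4,0,0,0],[0,0,4,0,0,0],[0,0,4,0,0,0],[0,0,4,0,0,0],[0,0,4,0,0,0],[0,0,0,0,0,0],[0,0,0,0,0,0]]'
```

```text
t 19.55 tcp [ 0.4505 -0.0393  0.204 ] rv [-1.273e+02  1.272e+02 -1.000e-01] F [0.5 0.9 0. ] w 0.0855 g 0.0 q [-0.09  0.16 -0.17  1.24 -0.   -1.66]
[ 0.4738 -0.0852] [ 0.6085 -0.0772] 0.13493735583595823 3.3988748265442195
pred mid [ 0.53879104 -0.07794218] meas [ 0.54115 -0.0812 ]
clock: 20.35
eef_pos: [0.4362, -0.0318, 0.0021]
tool_rot: [-0.707, 0.707, 0.001, -0.001]
ft_force: [-0.2, 0.2, -0.4]
grip_width: 0.0856
grasp_force: 0.0
clock: 21.05
eef_pos: [0.4382, -0.0314, 0.0051]
tool_rot: [0.707, -0.707, 0.001, -0.001]
ft_force: [-1.6, -1.3, 6.5]
grip_width: 0.0574
grasp_force: 62.4
clock: 21.85
eef_pos: [0.4379, -0.031, 0.2251]
tool_rot: [0.707, -0.707, 0.002, -0.001]
ft_force: [-0.2, 1.2, -0.1]
grip_width: 0.0571
grasp_force: 64.0
```

```bash
python3 -m creep '[[-2.8,0,0,0,0,0],[-2.8,3,0,0,0,0],[0,4,0,0,0,0],[0,4.5,0,0,0,0],[0,4.5,0,0,0,0],[0,3.5,0,0,0,0],[0,2,-2,0,0,0],[0,0,-4,0,0,0]]'; python3 -m creep '[[0,0,-2,0,0,0],[0,0,0,0,0,0],[0,0,0,0,0,0],[0,0,0,0,0,0],[0,0,0,0,0,0],[0,0,0,0,0,0],[0,0,0,0,0,0],[0,0,0,0,0,0]]'
python3 - <<'E'
from h import *
o=obs(); im=shot('wrist','w10')
g=cv2.inRange(cv2.cvtColor(im,cv2.COLOR_RGB2HSV),(10,12,170),(32,70,255))
n,l,s,c=cv2.connectedComponentsWithStats(g)
for i in range(1,n):
    if s[i,4]>3000: x,y,w,h=s[i,:4];print(s[i],px2w('wrist',(x+w/2,y+h/2),.155,o))
E
python3 -m creep '[[0,0,0,0,0,0],[0,0,0,0,0,0],[0,0,0,0,0,0],[0,0,0,0,0,0],[0,0,0,0,0,0],[0,0,0,0,0,0],[0,0,0,0,0,0]]'
```

```text
clock: 22.65
eef_pos: [0.3826, 0.1873, 0.1637]
tool_rot: [0.709, -0.705, 0.001, -0.003]
ft_force: [-0.1, 0.2, -0.4]
grip_width: 0.0573
grasp_force: 64.1
clock: 23.45
eef_pos: [0.3813, 0.184, 0.1437]
tool_rot: [0.707, -0.707, 0.0, -0.0]
ft_force: [-0.4, -0.4, 0.1]
grip_width: 0.0573
grasp_force: 64.1
t 23.45 tcp [0.3813 0.184  0.1437] rv [-127.3  127.2   -0. ] F [-0.4 -0.4  0.1] w 0.0573 g 64.1 q [ 0.45  0.15 -0.34  1.07 -0.   -1.12]
[  218   224   125   111 10787] [0.3816 0.181  0.155 ]
clock: 24.2
eef_pos: [0.381, 0.184, 0.1433]
tool_rot: [0.707, -0.707, -0.0, 0.0]
ft_force: [-0.4, -0.6, 0.0]
grip_width: 0.0577
grasp_force: 64.1
```

```bash
python3 -m creep '[[0,0,4,0,0,0],[0,0,4,0,0,0],[0,-4,0,0,0,0],[0,-4.5,0,0,0,0],[0,-4.5,0,0,0,0],[0,-4.5,0,0,0,0],[2,-4,0,0,0,0],[3,-3.3,0,0,0,0]]';  python3 -m creep '[[3,-3,0,0,0,0],[3,-2,0,0,0,0],[3,-1,0,0,0,4.1],[2.2,0,-1,0,0,0],[0,0,-4,0,0,0],[0,0,-4,0,0,0],[0,0,-4,0,0,0],[0,0,-2,0,0,0]]'; python3 -m creep '[[0,0,0,0,0,0],[0,0,0,0,0,0]]'
python3 - <<'E'
from h import *
o=obs(); shot('wrist','w11')
E
```

```text
clock: 25.0
eef_pos: [0.4303, -0.0661, 0.2239]
tool_rot: [-0.707, 0.707, -0.0, 0.0]
ft_force: [2.3, 0.5, -0.2]
grip_width: 0.0572
grasp_force: 64.2
clock: 25.8
eef_pos: [0.5404, -0.1234, 0.0692]
tool_rot: [0.732, -0.681, -0.003, 0.002]
ft_force: [-0.2, 0.5, -0.1]
grip_width: 0.0575
grasp_force: 64.2
clock: 26.0
eef_pos: [0.5432, -0.124, 0.0735]
tool_rot: [0.732, -0.681, -0.0, 0.0]
ft_force: [0.8, 0.1, 0.9]
grip_width: 0.057
grasp_force: 64.2
t 26.0 tcp [ 0.5432 -0.124   0.0735] rv [ 131.8 -122.6   -0. ] F [0.8 0.1 0.9] w 0.057 g 64.2 q [-0.22  0.47 -0.1   1.01  0.   -1.87]
```

View pics/w11.png

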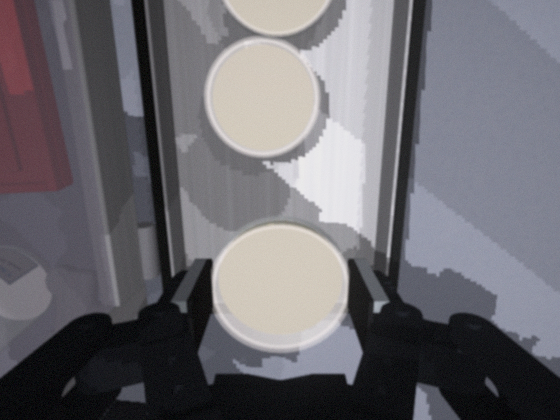

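Dish 2 sits a few mm toward the hinge and close to dish 1, but still flat, and dish 3's slot is free. Lower dish 3.

```bash
python3 -m creep '[[0,0,-2,0,0,0],[0,0,-2,0,0,0],[0,0,-1.4,0,0,0],[0,0,-0.6,0,0,0],[0,0,0,0,0,0],[0,0,0,0,0,0]]'; python3 -m creep '[[0,0,0,0,0,0],[0,0,0,0,0,0],[0,0,0,0,0,0]]' 0.7;  python3 -m creep '[[0,0,1,0,0,0],[0,0,4,0,0,0],[0,0,4,0,0,0],[0,0,4,0,0,0],[0,0,4,0,0,0],[0,0,4,0,0,0],[-2.5,-1,2,0,0,0],[-2.5,-1,2,0,0,0]]'; python3 -m creep '[[-2.5,-2,2,0,0,0],[-2.5,-3,0,0,0,0],[0,0,0,0,0,0],[0,0,0,0,0,0]]' 
python3 - <<'E'
from h import *
o=obs();shot('wrist','w12'); shot('side','s2')
im=cv2.imread('pics/s2.png')
c=np.zeros((400,800,3),np.uint8);c[:300,:400]=cv2.resize(cv2.imread('pics/w12.png'),(400,300));c[:400,400:]=cv2.resize(im[160:320,280:440],(400,400),interpolation=cv2.INTER_CUBIC);cv2.imwrite('pics/v3.png',c)
E
```

```text
clock: 26.65
eef_pos: [0.5443, -0.1243, 0.0148]
tool_rot: [0.732, -0.681, 0.001, -0.001]
ft_force: [-0.3, -0.2, -0.1]
grip_width: 0.0575
grasp_force: 64.2
clock: 26.95
eef_pos: [0.5435, -0.1241, 0.0139]
tool_rot: [0.732, -0.681, 0.001, -0.0]
ft_force: [0.6, 0.4, -0.5]
grip_width: 0.0728
grasp_force: 0.0
clock: 27.75
eef_pos: [0.493, -0.144, 0.2657]
tool_rot: [0.733, -0.681, 0.001, -0.001]
ft_force: [-0.8, 0.4, -0.2]
grip_width: 0.0722
grasp_force: 0.0
clock: 28.15
eef_pos: [0.4427, -0.1944, 0.2842]
tool_rot: [0.732, -0.682, 0.001, -0.0]
ft_force: [0.4, 0.1, 0.5]
grip_width: 0.0727
grasp_force: 0.0
t 28.15 tcp [ 0.4427 -0.1944  0.2842] rv [-1.316e+02  1.227e+02 -1.000e-01] F [0.4 0.1 0.5] w 0.0727 g 0.0 q [-0.41  0.19  0.08  1.46  0.   -2.06]
```

View pics/v3.png

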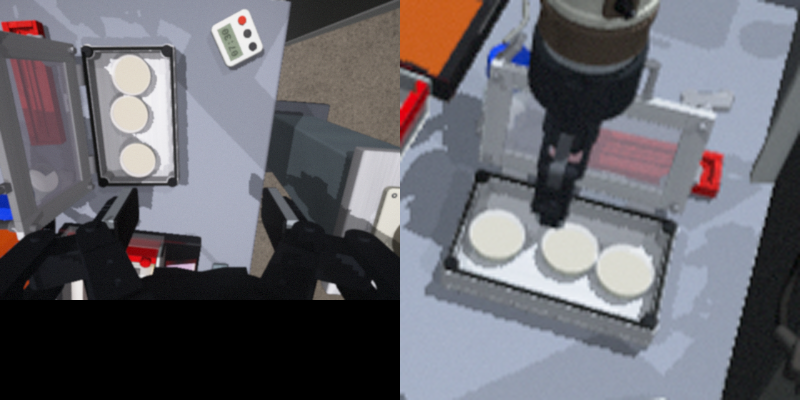

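All three dishes lie flat in the chamber. The open bar shows in top0 at about (362,167) and in side0 at about (363,183); I'll check these against the model.

```bash
python3 - <<'E'
from h import *
o=obs(); Q=[px2w('wrist',u,.034,o)[:2] for u in [(120,66),(239,64),(245,258),(137,258)]]
print(Q,'c',np.mean(Q,0),'len',np.linalg.norm(Q[0]-Q[3]),np.linalg.norm(Q[0]-Q[1]))
print('top bar',px2w('top',(361.7,167.3),.219))
c=np.array([.5487,-.1902]);t=np.radians(4);ex=np.array([np.cos(t),np.sin(t)]);ey=np.array([-ex[1],ex[0]])
for th in (1.75,1.7,1.2,.8,.4,0):
    x=.073-.186*np.cos(th)+.005*np.sin(th);z=.037+.186*np.sin(th)+.005*np.cos(th)
    p=[*(c+ex*x),z];print(th,np.round(p,4),w2px('top',p),w2px('side',p))
for n in('top','side'): print([w2px(n,[*(c+ex*.111+ey*y),.219]) for y in(-.045,.045)])
a=cv2.resize(cv2.imread('pics/side0.png')[150:280,290:420],(400,400),interpolation=3);b=cv2.resize(cv2.imread('pics/top0.png')[140:240,310:410],(400,400),interpolation=3)
cv2.imwrite('pics/v4.png',np.hstack([a,b]))
E
```

```text
t 28.25 tcp [ 0.4433 -0.1936  0.2834] rv [-131.8  122.5    0. ] F [ 0.  -0.4  0.9] w 0.0724 g 0.0 q [-0.41  0.19  0.08  1.46  0.   -2.06]
[array([ 0.617 , -0.2927]), array([ 0.4941, -0.3036]), array([ 0.4779, -0.086 ]), array([ 0.6081, -0.0765])] c [ 0.549275 -0.1897  ] len 0.21638310932233135 0.12338241365770083
top bar [ 0.6534 -0.1828  0.219 ]
1.75 [ 0.6595 -0.1825  0.2191] [361.6 165. ] [364.1 180.1]
1.7 [ 0.6504 -0.1831  0.2208] [361.9 168.3] [363.4 182.3]
1.2 [ 0.5589 -0.1895  0.2122] [363.9 202.8] [354.3 213.1]
0.8 [ 0.4958 -0.1939  0.1739] [363.7 227.1] [345.8 244.4]
0.4 [ 0.4526 -0.1969  0.114 ] [361.8 243.3] [338.4 273.4]
0 [ 0.436  -0.1981  0.042 ] [359.  249.3] [333.7 293.5]
[array([378.4, 164. ]), array([344.7, 166.1])]
[array([382.7, 184.6]), array([345.8, 175.8])]
```

View pics/v4.png

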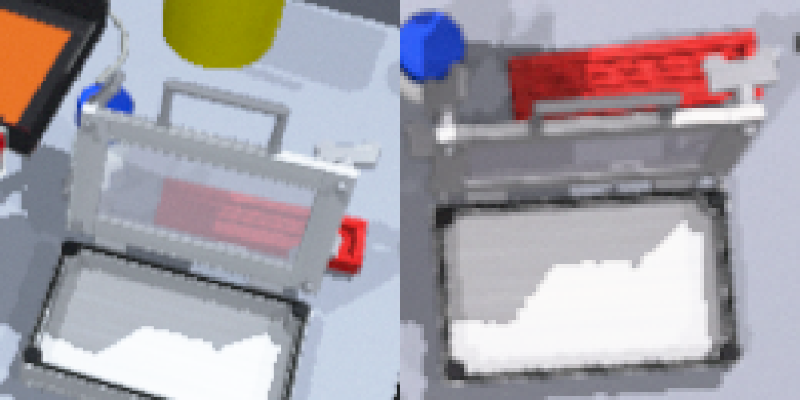

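Bar prediction at 1.75 rad matches both views to about 1 px. Go grasp it at (0.659,-0.182,0.219).

```bash
python3 -m creep '[[3,0.2,-0.5,0,0,0],[3,0.2,-0.5,0,0,0],[3,0.2,-0.5,0,0,0],[3,0.2,0,0,0,0],[3,0.2,0,0,0,0],[3,0.1,0,0,0,0],[3,0,0,0,0,0],[0.6,0,0,0,0,0]]' 0.3; python3 -m creep '[[0,0,0,0,0,0],[0,0,0,0,0,0]]'
```

```text
clock: 29.05
eef_pos: [0.6618, -0.1808, 0.265]
tool_rot: [0.733, -0.68, -0.001, 0.0]
ft_force: [-0.1, -0.1, -0.4]
grip_width: 0.0553
grasp_force: 0.0
clock: 29.25
eef_pos: [0.6585, -0.1823, 0.2679]
tool_rot: [0.733, -0.681, -0.001, 0.0]
ft_force: [-0.6, -0.1, -0.3]
grip_width: 0.0556
grasp_force: 0.0
```

```bash
python3 -m creep '[[0,0,-2.5,0,0,0],[0,0,-2.5,0,0,0],[0,0,-1.8,0,0,0],[0,0,0,0,0,0],[0,0,0,0,0,0]]'; python3 -m creep '[[0,0,0,0,0,0],[0,0,0,0,0,0],[0,0,0,0,0,0],[0,0,0,0,0,0],[0,0,0,0,0,0],[0,0,0,0,0,0],[0,0,0,0,0,0],[0,0,0,0,0,0]]' -1
```

```text
clock: 29.75
eef_pos: [0.6583, -0.1831, 0.2015]
tool_rot: [0.732, -0.681, 0.0, -0.0]
ft_force: [-1.0, 0.5, -0.4]
grip_width: 0.0553
grasp_force: 0.0
clock: 30.55
eef_pos: [0.6596, -0.1832, 0.2014]
tool_rot: [0.732, -0.681, 0.001, -0.0]
ft_force: [-0.0, 0.5, 5.9]
grip_width: 0.008
grasp_force: 58.7
```

```bash
python3 - <<'E'
import numpy as np
th=np.linspace(1.75,0,17);t=np.radians(4)
x=.073-.186*np.cos(th)+.005*np.sin(th);z=.037+.186*np.sin(th)+.005*np.cos(th)
for a,b in zip(np.diff(x),np.diff(z)):print(np.round([a*100*np.cos(t),a*100*np.sin(t),b*100],2).tolist(),end=',')
E
```

```text
[-2.01, -0.14, 0.31],[-2.03, -0.14, 0.09],[-2.02, -0.14, -0.14],[-2.0, -0.14, -0.36],[-1.95, -0.14, -0.57],[-1.87, -0.13, -0.78],[-1.78, -0.12, -0.98],[-1.66, -0.12, -1.17],[-1.52, -0.11, -1.35],[-1.36, -0.1, -1.51],[-1.19, -0.08, -1.65],[-1.01, -0.07, -1.77],[-0.81, -0.06, -1.87],[-0.6, -0.04, -1.94],[-0.39, -0.03, -2.0],[-0.17, -0.01, -2.03],
```

```bash
python3 -m creep '[[-2,-0.14,0.3,0,0,0],[-2,-0.14,0.1,0,0,0],[-2,-0.14,-0.15,0,0,0],[-2,-0.14,-0.35,0,0,0],[-1.95,-0.14,-0.55,0,0,0],[0,0,0,0,0,0]]'
```

```text
clock: 31.15
eef_pos: [0.5578, -0.191, 0.1951]
tool_rot: [0.732, -0.682, 0.001, 0.001]
ft_force: [-3.6, -2.5, 7.7]
grip_width: 0.0076
grasp_force: 62.1
```

```bash
python3 -m creep '[[-1.9,-0.13,-0.8,0,0,0],[-1.8,-0.12,-1,0,0,0],[-1.65,-0.12,-1.2,0,0,0],[-1.5,-0.11,-1.35,0,0,0],[-1.35,-0.1,-1.5,0,0,0],[0,0,0,0,0,0]]'; python3 -m creep '[[-1.2,-0.08,-1.65,0,0,0],[-1,-0.07,-1.75,0,0,0],[-0.8,-0.06,-1.85,0,0,0],[-0.6,-0.04,-1.95,0,0,0],[0,0,0,0,0,0]]'
```

```text
clock: 31.75
eef_pos: [0.4761, -0.1971, 0.1336]
tool_rot: [0.732, -0.682, 0.0, 0.001]
ft_force: [-0.3, -4.6, -3.0]
grip_width: 0.008
grasp_force: 65.0
clock: 32.25
eef_pos: [0.4415, -0.1998, 0.0614]
tool_rot: [0.732, -0.681, 0.001, 0.001]
ft_force: [2.6, -4.7, -4.4]
grip_width: 0.0077
grasp_force: 68.3
```

```bash
python3 -m creep '[[-0.4,-0.03,-1.9,0,0,0],[-0.15,-0.01,-1.6,0,0,0],[0,0,-0.3,0,0,0],[0,0,0,0,0,0],[0,0,0,0,0,0]]'
```

```text
clock: 32.75
eef_pos: [0.4361, -0.2002, 0.0246]
tool_rot: [0.732, -0.681, 0.001, 0.001]
ft_force: [1.0, -5.5, -4.0]
grip_width: 0.0076
grasp_force: 69.7
```

```bash
python3 -m creep '[[0,0,-0.3,0,0,0],[0,0,-0.2,0,0,0],[0,0,0,0,0,0]]'
```

```text
clock: 33.05
eef_pos: [0.4359, -0.2002, 0.0198]
tool_rot: [0.732, -0.681, 0.001, 0.002]
ft_force: [-0.7, -5.9, -2.8]
grip_width: 0.0077
grasp_force: 70.0
```

```bash
python3 -m creep '[[0,0,-0.3,0,0,0],[0,0,-0.2,0,0,0],[0,0,0,0,0,0]]'
python3 - <<'E'
from h import *
shot('side','s3'); shot('top','top3'); obs()
a=cv2.resize(cv2.imread('pics/side0.png')[200:330,270:400],(400,400),interpolation=3)
a=cv2.resize(cv2.imread('pics/s3.png')[200:330,270:400],(400,400),interpolation=3);b=cv2.resize(cv2.imread('pics/top3.png')[160:270,305:415],(400,400),interpolation=3)
cv2.imwrite('pics/v5.png',np.hstack([a,b]))
E
```

```text
clock: 33.35
eef_pos: [0.4361, -0.2003, 0.0192]
tool_rot: [0.732, -0.681, 0.002, 0.001]
ft_force: [-12.4, -0.6, 34.8]
grip_width: 0.0077
grasp_force: 73.7
t 33.45 tcp [ 0.436  -0.2003  0.0192] rv [ 131.6 -122.5    0.3] F [-11.8  -0.7  34.6] w 0.0079 g 73.7 q [-0.43  0.41 -0.37  0.79 -0.   -2.07]
```

View pics/v5.png

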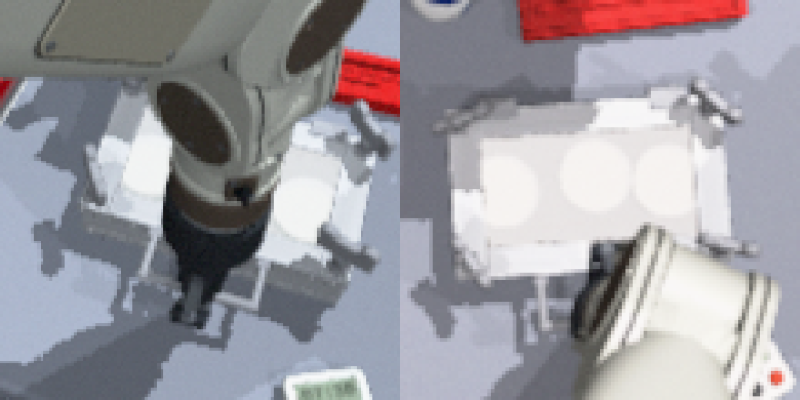

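The cover is down: 35 N reaction, frame flat over the chamber, three dishes visible under the window. Release and look down on the wings.

```bash
python3 -m creep '[[0,0,0.4,0,0,0],[0,0,0,0,0,0]]';  python3 -m creep '[[0,0,0,0,0,0],[0,0,0,0,0,0],[0,0,0,0,0,0],[0,0,0,0,0,0]]' -0.4; python3 -m creep '[[0,0,2,0,0,0],[0,0,4,0,0,0],[0,0,4,0,0,0],[0,0,4,0,0,0],[2,0,4,0,0,0],[3,0,4,0,0,0],[3,0,4,0,0,0],[0,0,0,0,0,0]]';python3 -m creep '[[0,0,0,0,0,0],[0,0,0,0,0,0]]'
python3 - <<'E'
from h import *
import pickle
o=obs();shot('wrist','w13'); pickle.dump(o,open('o13.pkl','wb'))
c=np.array([.5487,-.1902]);t=np.radians(4);ex=np.array([np.cos(t),np.sin(t)]);ey=np.array([-ex[1],ex[0]])
im=cv2.imread('pics/w13.png');out=[]
for n,a,b in(('fl',-1,1),('fr',-1,-1),('bl',1,1),('br',1,-1)):
    p=[*(c+ex*a*.058+ey*b*.103),.0915];u=w2px('wrist',p,o);print(n,np.round(p,4),u)
    x,y=u.astype(int); k=cv2.copyMakeBorder(im,60,60,60,60,0)[y+20:y+100,x+20:x+100]; k=cv2.resize(k,(400,300) if 0 else (290,290),interpolation=3);cv2.putText(k,n,(5,25),0,.8,(0,0,255),2);out.append(k)
cv2.imwrite('pics/v6.png',np.vstack([np.hstack([out[2],out[0]]),np.hstack([out[3],out[1]])]))
E
```

```text
clock: 33.65
eef_pos: [0.436, -0.2003, 0.02]
tool_rot: [0.732, -0.681, 0.001, 0.001]
ft_force: [-1.9, -4.5, 0.4]
grip_width: 0.0082
grasp_force: 70.2
clock: 34.05
eef_pos: [0.4359, -0.1984, 0.019]
tool_rot: [0.732, -0.681, -0.0, 0.0]
ft_force: [0.5, 0.3, -0.2]
grip_width: 0.0257
grasp_force: 0.0
clock: 34.85
eef_pos: [0.5224, -0.1997, 0.2857]
tool_rot: [0.733, -0.68, 0.007, -0.003]
ft_force: [0.4, -0.8, -0.2]
grip_width: 0.0257
grasp_force: 0.0
clock: 35.05
eef_pos: [0.5147, -0.1982, 0.2775]
tool_rot: [0.732, -0.681, -0.002, 0.001]
ft_force: [0.1, 0.7, 0.5]
grip_width: 0.0258
grasp_force: 0.0
t 35.05 tcp [ 0.5147 -0.1982  0.2775] rv [ 131.7 -122.5   -0.3] F [0.1 0.7 0.5] w 0.0258 g 0.0 q [-0.37  0.34  0.25  1.49  0.   -2.01]
fl [ 0.4837 -0.0915  0.0915] [301.7 286.4]
fr [ 0.498  -0.297   0.0915] [306.6  75.4]
bl [ 0.5994 -0.0834  0.0915] [190.1 286.4]
br [ 0.6137 -0.2889  0.0915] [173.9  74.9]
```

View pics/v6.png

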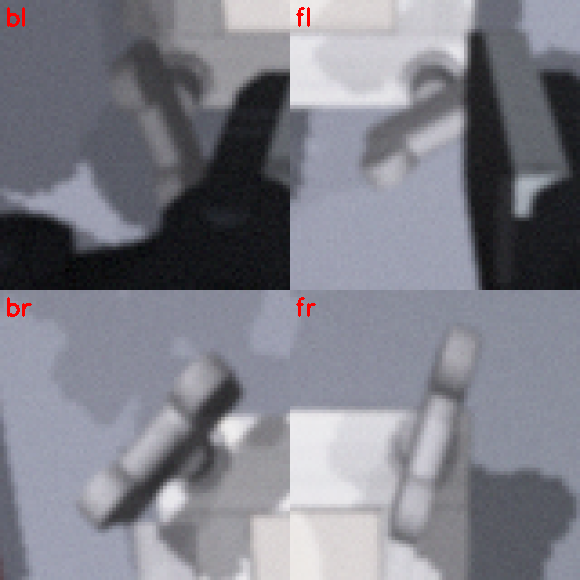

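Wing ends found in the crops: br (100,210)–(208,85), fr (170,60)–(118,230), bl (133,85)–(170,185). The fl wing's other end is hidden by a finger.

```bash
python3 - <<'E'
from h import *
import pickle
o=pickle.load(open('o13.pkl','rb'))
U=dict(fl=(301,286),fr=(306,75),bl=(190,286),br=(173,74))
E=dict(br=((100,210),(208,85)),fr=((170,60),(118,230)),bl=((133,85),(170,185)),fl=((95,165),(178,112)))
for n in E:
    P=[px2w('wrist',np.array(U[n])-40+np.array(e)*80/290,.0905,o)[:2] for e in E[n]]
    d=P[1]-P[0];print(n,'mid',np.mean(P,0).round(4),'len',np.linalg.norm(d).round(4),'ang',np.degrees(np.arctan2(d[1],d[0])).round(1)%180)
E
```

```text
br mid [ 0.6128 -0.289 ] len 0.0402 ang 49.099999999999994
fr mid [ 0.4988 -0.297 ] len 0.0404 ang 77.3
bl mid [ 0.5978 -0.0864] len 0.033 ang 108.8
fl mid [ 0.487  -0.0932] len 0.029 ang 39.69999999999999
```

```bash
python3 -m creep '[[1.8,-1.6,-2,0,0,-7.5],[1.8,-1.6,-2,0,0,-7.5],[1.8,-1.6,-2,0,0,-7.5],[1.8,-1.6,-2,0,0,-7.5],[1.8,-1.6,-2,0,0,-7.5],[0.9,-1.1,-2,0,0,-7.5],[0,0,-2,0,0,0],[0,0,0,0,0,0]]' -0.06; python3 -m creep '[[0,0,0,0,0,0],[0,0,0,0,0,0]]'
python3 - <<'E'
from h import *
o=obs();a=R.from_quat(o['tool_rot']).as_matrix();print(np.degrees(np.arctan2(a[1,1],a[0,1])))
shot('wrist','w14')
E
```

```text
clock: 35.9
eef_pos: [0.6112, -0.2887, 0.1334]
tool_rot: [-0.416, 0.91, 0.004, -0.004]
ft_force: [0.6, 1.2, -0.9]
grip_width: 0.0403
grasp_force: 0.0
clock: 36.1
eef_pos: [0.615, -0.2897, 0.1405]
tool_rot: [-0.416, 0.909, -0.0, 0.0]
ft_force: [-0.7, 0.0, 0.4]
grip_width: 0.0402
grasp_force: 0.0
t 36.1 tcp [ 0.615  -0.2897  0.1405] rv [-7.490e+01  1.636e+02 -1.000e-01] F [-0.7  0.   0.4] w 0.0402 g 0.0 q [-0.44  0.65  0.4   1.32  0.   -1.3 ]
139.1603611428776
```

View pics/w14.png

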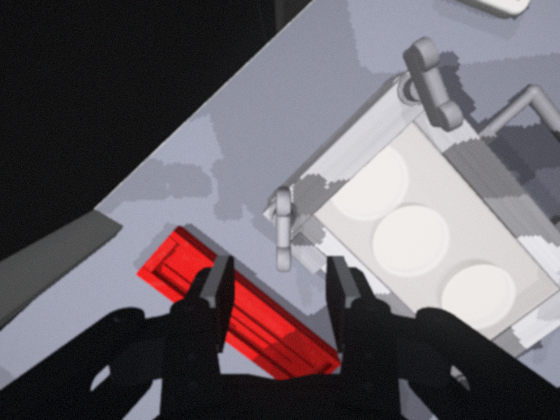

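I've now viewed 17 pictures, past the limit of 14. That was my miscount, so I'll stop viewing and use only numeric measurement from here. In this last one the blade is upright at x≈284, centred between the fingers (≈281). Grip it.

```bash
python3 -m creep '[[-0.15,0,-3,0,0,0],[0,0,-3,0,0,0],[0,0,-1.6,0,0,0],[0,0,0,0,0,0],[0,0,0,0,0,0]]'; python3 -m creep '[[0,0,0,0,0,0],[0,0,0,0,0,0],[0,0,0,0,0,0],[0,0,0,0,0,0],[0,0,0,0,0,0]]' -1
```

```text
clock: 36.65
eef_pos: [0.6142, -0.2898, 0.0648]
tool_rot: [-0.416, 0.909, -0.001, 0.001]
ft_force: [0.4, -0.1, 0.6]
grip_width: 0.0399
grasp_force: 0.0
clock: 37.15
eef_pos: [0.6133, -0.289, 0.0656]
tool_rot: [-0.416, 0.909, 0.0, 0.0]
ft_force: [-4.5, 3.6, 7.0]
grip_width: 0.0073
grasp_force: 59.9
```

```bash
python3 -m creep '[[0,0,0,0,0,-7],[0,0,0,0,0,-8],[0,0,0,0,0,-8],[0,0,0,0,0,-8],[0,0,0,0,0,-8],[0,0,0,0,0,-8],[0,0,0,0,0,-8],[0,0,0,0,0,0]]'; python3 -m creep '[[0,0,0,0,0,0],[0,0,0,0,0,0]]'
cat > yaw.py <<'E'
from h import *
o=obs();a=R.from_quat(o['tool_rot']).as_matrix();print('psi',np.degrees(np.arctan2(a[1,1],a[0,1])).round(1),'T',np.round(o['ft_torque'],2))
E
python3 yaw.py
```

```text
clock: 37.95
eef_pos: [0.6128, -0.2879, 0.0656]
tool_rot: [0.052, 0.999, 0.001, -0.0]
ft_force: [-4.9, 5.6, 7.6]
grip_width: 0.0081
grasp_force: 60.1
clock: 38.15
eef_pos: [0.6129, -0.2879, 0.0656]
tool_rot: [0.051, 0.999, 0.001, -0.0]
ft_force: [-5.3, 5.8, 7.8]
grip_width: 0.0078
grasp_force: 60.1
t 38.15 tcp [ 0.6129 -0.2879  0.0656] rv [  -9.1 -179.7   -0.2] F [-5.3  5.8  7.8] w 0.0078 g 60.1 q [-0.44  0.69  0.28  1.16  0.   -0.34]
psi 84.2 T [ 1.14  1.15 -0.08]
```

```bash
python3 -m creep '[[0,0,0,0,0,0],[0,0,0,0,0,0],[0,0,0,0,0,0]]' -0.06; python3 -m creep '[[0,0,2,0,0,0],[0,0,3,0,0,0],[-0.5,0.5,3,0,0,0],[-3,4,0,0,0,7.7],[-3,4,0,0,0,7.7],[-3,4,0,0,0,7.7],[-2.5,4,0,0,0,7.7],[-1,3.2,0,0,0,7.7]]'; python3 -m creep '[[0,0,0,0,0,7.5],[0,0,0,0,0,0],[0,0,0,0,0,0],[0,0,0,0,0,0]]'; python3 yaw.py
python3 - <<'E'
from h import *
import pickle
o=pickle.load(open('o13.pkl','rb'))
U=dict(fl=(301,286),fr=(306,75),bl=(190,286),br=(173,74))
C=dict(fl=(.4837,-.0915),bl=(.5994,-.0834))
for n,e in(('fl',(95,165)),('bl',(133,85)),('bl',(170,185))):
    P=px2w('wrist',np.array(U[n])-40+np.array(e)*80/290,.0905,o)[:2];d=P-C[n];print(n,P,np.linalg.norm(d).round(4),np.degrees(np.arctan2(d[1],d[0])).round(1))
E
```

```text
clock: 38.45
eef_pos: [0.614, -0.2901, 0.0637]
tool_rot: [0.051, 0.999, -0.0, 0.001]
ft_force: [-0.4, 0.0, -0.8]
grip_width: 0.04
grasp_force: 0.0
clock: 39.25
eef_pos: [0.4809, -0.0911, 0.1434]
tool_rot: [-0.284, 0.959, 0.0, -0.001]
ft_force: [1.0, -0.3, 0.3]
grip_width: 0.0398
grasp_force: 0.0
clock: 39.65
eef_pos: [0.484, -0.0934, 0.1433]
tool_rot: [-0.342, 0.94, -0.0, 0.0]
ft_force: [-0.3, 0.5, 0.1]
grip_width: 0.0403
grasp_force: 0.0
t 39.65 tcp [ 0.484  -0.0934  0.1433] rv [-61.5 169.1  -0. ] F [-0.3  0.5  0.1] w 0.0403 g 0.0 q [-0.19  0.28 -0.17  1.11 -0.   -0.89]
psi 130.0 T [-0.04 -0.01 -0.02]
fl [ 0.4987 -0.0835] 0.017 28.1
bl [ 0.6036 -0.1014] 0.0185 -76.9
bl [ 0.5929 -0.0703] 0.0146 116.4
```

```bash
cat > blade.py <<'E'
from h import *
import sys
C=dict(fl=(.4837,-.0915),bl=(.5994,-.0834),fr=(.498,-.297),br=(.6137,-.2889))
n=sys.argv[1]; o=obs(); im=camera('wrist'); cv2.imwrite(f'pics/b_{n}_{o["clock"]:.1f}.png',im[:,:,::-1])
g=cv2.cvtColor(im,cv2.COLOR_RGB2GRAY); u=w2px('wrist',(*C[n],.0905),o); print('centre px',u)
x,y=u.astype(int); x0,y0=max(x-70,0),max(y-70,0)
L=cv2.HoughLinesP(cv2.Canny(g[y0:y+70,x0:x+70],40,110),1,np.pi/180,18,minLineLength=22,maxLineGap=5)
for l in ([] if L is None else L[:,0]):
    P=[px2w('wrist',(l[2*i]+x0,l[2*i+1]+y0),.0905,o)[:2] for i in(0,1)]; d=P[1]-P[0];m=(P[0]+P[1])/2-C[n]
    nrm=np.array([-d[1],d[0]])/np.linalg.norm(d)
    if abs(m@nrm)<.012 and np.linalg.norm(m)<.03: print(l+[x0,y0,x0,y0],'ang',(np.degrees(np.arctan2(d[1],d[0]))%180).round(1),'len',np.linalg.norm(d).round(3),'off',(m@nrm).round(4),'mid',m.round(4))
E
python3 blade.py fl
```

```text
t 39.65 tcp [ 0.484  -0.0934  0.1433] rv [-61.5 169.1  -0. ] F [-0.3  0.5  0.1] w 0.0403 g 0.0 q [-0.19  0.28 -0.17  1.11 -0.   -0.89]
centre px [284.1 233.3]
[272 237 317 282] ang 83.0 len 0.04 off -0.0068 mid [0.0088 0.016 ]
[275 266 280 210] ang 35.2 len 0.036 off 0.0037 mid [ 0.0051 -0.0009]
[271 240 282 192] ang 27.6 len 0.03 off 0.0066 mid [-0.0051 -0.0102]
[271 216 294 214] ang 135.0 len 0.013 off 0.0114 mid [-0.0081 -0.0081]
[292 212 294 188] ang 35.9 len 0.014 off -0.0036 mid [-0.0188 -0.0092]
[287 255 313 275] ang 90.3 len 0.021 off -0.0095 mid [0.0094 0.0207]
```

Blade fl: parallel edges ±3.7 mm, at 35.5°. Align by -4.5°, grip, turn 55°.

```bash
python3 -m creep '[[0,0.2,-3,0,0,-4.5],[0,0,-3,0,0,0],[0,0,-1.8,0,0,0],[0,0,0,0,0,0],[0,0,0,0,0,0]]'; python3 -m creep '[[0,0,0,0,0,0],[0,0,0,0,0,0],[0,0,0,0,0,0],[0,0,0,0,0,0],[0,0,0,0,0,0]]' -1; python3 yaw.py
```

```text
clock: 40.2
eef_pos: [0.4837, -0.0912, 0.0653]
tool_rot: [-0.305, 0.952, 0.0, -0.0]
ft_force: [0.1, -0.7, 0.6]
grip_width: 0.0401
grasp_force: 0.0
clock: 40.7
eef_pos: [0.4842, -0.0904, 0.0667]
tool_rot: [-0.306, 0.952, -0.0, 0.001]
ft_force: [-2.9, 2.6, 6.8]
grip_width: 0.0074
grasp_force: 59.9
t 40.7 tcp [ 0.4842 -0.0904  0.0667] rv [-55.1 171.2  -0. ] F [-2.9  2.6  6.8] w 0.0074 g 59.9 q [-0.19  0.36 -0.29  0.92  0.   -0.81]
psi 125.7 T [ 0.45  0.41 -0.06]
```

```bash
python3 -m creep '[[0,0,0,0,0,-7],[0,0,0,0,0,-8],[0,0,0,0,0,-8],[0,0,0,0,0,-8],[0,0,0,0,0,-8],[0,0,0,0,0,-8],[0,0,0,0,0,-8],[0,0,0,0,0,0]]'; python3 yaw.py;  python3 -m creep '[[0,0,0,0,0,0],[0,0,0,0,0,0],[0,0,0,0,0,0],[0,0,0,0,0,0]]' -0.06; python3 -m creep '[[0,0,2,0,0,0],[0,0,3,0,0,-8.5],[0,0,3,0,0,-8.5],[4,0.3,0,0,0,-8.5],[4,0.3,0,0,0,-8.5],[3.5,0.2,0,0,0,-8.5],[0,0,0,0,0,-8.5],[0,0,0,0,0,0]]'; python3 -m creep '[[0,0,0,0,0,0],[0,0,0,0,0,0]]'; python3 yaw.py; python3 blade.py bl
```

```text
clock: 41.5
eef_pos: [0.4844, -0.0918, 0.0667]
tool_rot: [0.169, 0.986, -0.001, 0.001]
ft_force: [-1.0, -1.8, 5.8]
grip_width: 0.0077
grasp_force: 59.9
t 41.5 tcp [ 0.4844 -0.0918  0.0667] rv [ 30.3 177.3  -0.2] F [-1.  -1.8  5.8] w 0.0077 g 59.9 q [-0.19  0.36 -0.29  0.92 -0.    0.15]
psi 70.6 T [-0.52  0.38 -0.09]
clock: 41.9
eef_pos: [0.4834, -0.0905, 0.0651]
tool_rot: [0.168, 0.986, 0.0, -0.0]
ft_force: [-0.1, -0.2, 0.4]
grip_width: 0.0405
grasp_force: 0.0
clock: 42.7
eef_pos: [0.5989, -0.0824, 0.1441]
tool_rot: [0.576, 0.818, -0.0, -0.001]
ft_force: [-0.4, -0.5, -0.1]
grip_width: 0.0405
grasp_force: 0.0
clock: 42.9
eef_pos: [0.5978, -0.0827, 0.1453]
tool_rot: [0.575, 0.818, -0.0, -0.0]
ft_force: [-0.3, 0.1, -0.5]
grip_width: 0.0404
grasp_force: 0.0
t 42.9 tcp [ 0.5978 -0.0827  0.1453] rv [-103.5 -147.2    0. ] F [-0.3  0.1 -0.5] w 0.0404 g 0.0 q [-0.14  0.49  0.15  1.23  0.    1.09]
psi 19.8 T [0.02 0.01 0.03]
t 42.9 tcp [ 0.5978 -0.0827  0.1453] rv [-103.5 -147.2    0. ] F [-0.3  0.1 -0.5] w 0.0404 g 0.0 q [-0.14  0.49  0.15  1.23  0.    1.09]
centre px [281.5 231. ]
[275 209 278 267] ang 112.3 len 0.037 off -0.0032 mid [-0.0012 -0.0056]
[212 213 255 224] ang 4.6 len 0.026 off 0.0001 mid [-0.0293 -0.0023]
[273 240 274 262] ang 111.9 len 0.014 off -0.0053 mid [-0.0002 -0.0138]
[287 245 287 272] ang 110.0 len 0.018 off 0.0033 mid [ 0.0092 -0.0157]
[285 183 286 209] ang 111.9 len 0.016 off 0.0031 mid [-0.0051  0.021 ]
[285 242 295 215] ang 91.0 len 0.018 off -0.0043 mid [0.0042 0.0031]
[265 270 273 241] ang 95.2 len 0.02 off 0.0034 mid [-0.0018 -0.0175]
[288 270 297 236] ang 96.5 len 0.023 off -0.0098 mid [ 0.0111 -0.0112]
```

```bash
python3 -m creep '[[0.15,0,-3,0,0,2],[0,0,-3,0,0,0],[0,0,-1.9,0,0,0],[0,0,0,0,0,0],[0,0,0,0,0,0]]'; python3 -m creep '[[0,0,0,0,0,0],[0,0,0,0,0,0],[0,0,0,0,0,0],[0,0,0,0,0,0],[0,0,0,0,0,0]]' -1; python3 -m creep '[[0,0,0,0,0,-7],[0,0,0,0,0,-8],[0,0,0,0,0,-8],[0,0,0,0,0,-8],[0,0,0,0,0,-8],[0,0,0,0,0,-8],[0,0,0,0,0,-8],[0,0,0,0,0,0]]'; python3 yaw.py
```

```text
clock: 43.45
eef_pos: [0.5999, -0.0828, 0.0669]
tool_rot: [0.562, 0.827, -0.0, 0.0]
ft_force: [-0.1, 0.6, 1.0]
grip_width: 0.0398
grasp_force: 0.0
clock: 43.95
eef_pos: [0.5991, -0.0838, 0.0683]
tool_rot: [0.562, 0.827, -0.001, 0.0]
ft_force: [-4.9, -2.1, 7.0]
grip_width: 0.0074
grasp_force: 59.8
clock: 44.75
eef_pos: [0.5978, -0.0837, 0.0683]
tool_rot: [0.881, 0.473, -0.002, 0.0]
ft_force: [-9.5, -0.9, 10.0]
grip_width: 0.0077
grasp_force: 60.2
t 44.75 tcp [ 0.5978 -0.0837  0.0683] rv [158.6  85.2  -0.3] F [-9.5 -0.9 10. ] w 0.0077 g 60.2 q [-0.14  0.56  0.04  1.06 -0.    2.02]
psi -33.5 T [-0.42  1.88 -0.08]
```

```bash
python3 -m creep '[[0,0,0,0,0,0],[0,0,0,0,0,0],[0,0,0,0,0,0],[0,0,0,0,0,0]]' -0.06; python3 -m creep '[[0,0,2,0,0,0],[0,0,3,0,0,0],[0,0,3,0,0,0],[-2,-4,0,0,0,7],[-2,-4.3,0,0,0,7],[-2,-4.3,0,0,0,6.5],[-2,-4.3,0,0,0,0],[-2.1,-4.3,0,0,0,0]]'; python3 -m creep '[[0,0,0,0,0,0],[0,0,0,0,0,0],[0,0,0,0,0,0]]'; python3 yaw.py; python3 blade.py fr
```

```text
clock: 45.15
eef_pos: [0.6005, -0.0826, 0.0665]
tool_rot: [0.88, 0.475, 0.0, 0.0]
ft_force: [-0.5, -0.5, 0.6]
grip_width: 0.0403
grasp_force: 0.0
clock: 45.95
eef_pos: [0.4985, -0.2962, 0.1464]
tool_rot: [0.782, 0.624, 0.0, 0.0]
ft_force: [0.9, -0.5, 0.3]
grip_width: 0.0398
grasp_force: 0.0
clock: 46.25
eef_pos: [0.4994, -0.294, 0.1462]
tool_rot: [0.782, 0.624, 0.0, -0.0]
ft_force: [0.2, -0.0, 1.0]
grip_width: 0.0402
grasp_force: 0.0
t 46.25 tcp [ 0.4994 -0.294   0.1462] rv [-140.7 -112.3   -0. ] F [ 0.2 -0.   1. ] w 0.0402 g 0.0 q [-0.53  0.44  0.07  1.2   0.    1.26]
psi -12.8 T [ 0.02 -0.01 -0.01]
t 46.25 tcp [ 0.4994 -0.294   0.1462] rv [-140.7 -112.3   -0. ] F [ 0.2 -0.   1. ] w 0.0402 g 0.0 q [-0.53  0.44  0.07  1.2   0.    1.26]
centre px [277.4 234.2]
[291 223 346 207] ang 4.4 len 0.034 off 0.0044 mid [0.0262 0.0064]
[283 218 287 256] ang 83.0 len 0.025 off 0.0043 mid [ 0.004 -0.003]
[267 217 272 246] ang 86.0 len 0.019 off -0.0044 mid [-0.0042  0.0026]
[273 212 277 254] ang 82.1 len 0.027 off -0.0013 mid [-0.0012  0.0008]
[284 188 291 222] ang 88.9 len 0.021 off 0.0095 mid [0.0098 0.0162]
[270 175 271 209] ang 78.3 len 0.02 off -0.0035 mid [0.0019 0.0261]
[248 174 261 218] ang 92.1 len 0.027 off -0.0068 mid [-0.0077  0.0257]
```

```bash
python3 -m creep '[[-0.1,-0.25,-3,0,0,2],[0,0,-3,0,0,0],[0,0,-2,0,0,0],[0,0,0,0,0,0],[0,0,0,0,0,0]]'; python3 -m creep '[[0,0,0,0,0,0],[0,0,0,0,0,0],[0,0,0,0,0,0],[0,0,0,0,0,0],[0,0,0,0,0,0]]' -1; python3 yaw.py; python3 -m creep '[[0,0,0,0,0,-7],[0,0,0,0,0,-8],[0,0,0,0,0,-8],[0,0,0,0,0,-8],[0,0,0,0,0,-8],[0,0,0,0,0,-8],[0,0,0,0,0,-8],[0,0,0,0,0,0]]'; python3 yaw.py;  python3 -m creep '[[0,0,0,0,0,0],[0,0,0,0,0,0],[0,0,0,0,0,0],[0,0,0,0,0,0]]' -0.06; python3 -m creep '[[0,0,2,0,0,0],[0,0,3,0,0,0],[0,0,3,0,0,0],[0,0,0,0,0,0],[0,0,0,0,0,0]]'; python3 blade.py fr
```

```text
clock: 46.8
eef_pos: [0.4987, -0.2961, 0.0665]
tool_rot: [0.77, 0.638, -0.0, -0.0]
ft_force: [0.7, -0.3, 0.4]
grip_width: 0.0399
grasp_force: 0.0
clock: 47.3
eef_pos: [0.4984, -0.2974, 0.0681]
tool_rot: [0.771, 0.637, 0.0, 0.001]
ft_force: [-2.4, 1.4, 5.4]
grip_width: 0.0072
grasp_force: 59.6
t 47.3 tcp [ 0.4984 -0.2974  0.0681] rv [1.387e+02 1.146e+02 1.000e-01] F [-2.4  1.4  5.4] w 0.0072 g 59.6 q [-0.54  0.51 -0.04  1.02  0.    1.22]
psi -10.9 T [ 0.31  0.49 -0.04]
clock: 48.1
eef_pos: [0.4979, -0.2971, 0.0681]
tool_rot: [0.978, 0.208, 0.0, 0.0]
ft_force: [-3.9, 2.2, 7.2]
grip_width: 0.0078
grasp_force: 59.7
t 48.1 tcp [ 0.4979 -0.2971  0.0681] rv [1.76e+02 3.74e+01 1.00e-01] F [-3.9  2.2  7.2] w 0.0078 g 59.7 q [-0.54  0.51 -0.04  1.02  0.    2.18]
psi -66.0 T [ 0.47  0.69 -0.11]
clock: 48.5
eef_pos: [0.4982, -0.2973, 0.0663]
tool_rot: [0.978, 0.209, 0.0, 0.0]
ft_force: [-0.3, -1.0, -0.1]
grip_width: 0.0404
grasp_force: 0.0
clock: 49.0
eef_pos: [0.4986, -0.2975, 0.147]
tool_rot: [0.978, 0.209, 0.001, 0.001]
ft_force: [1.1, 0.3, 0.1]
grip_width: 0.0404
grasp_force: 0.0
t 49.0 tcp [ 0.4986 -0.2975  0.147 ] rv [1.759e+02 3.760e+01 1.000e-01] F [1.1 0.3 0.1] w 0.0404 g 0.0 q [-0.54  0.44  0.07  1.2   0.    2.18]
centre px [277.  230.4]
[288 222 311 160] ang 5.1 len 0.039 off -0.0045 mid [ 0.0271 -0.0021]
[273 247 273 209] ang 23.7 len 0.024 off 0.0024 mid [0.0002 0.0027]
[207 203 274 226] ang 94.1 len 0.042 off 0.002 mid [0.0003 0.0237]
[284 278 284 256] ang 24.5 len 0.015 off -0.0041 mid [-0.0203 -0.0138]
[272 208 273 184] ang 21.4 len 0.015 off 0.0036 mid [0.0184 0.011 ]
[283 192 286 223] ang 29.8 len 0.019 off 0.0058 mid [0.0148 0.0017]
[269 220 272 272] ang 26.8 len 0.034 off -0.0044 mid [-0.0111 -0.0007]
```

Round 1 is done: all four turned 55°, and fr now measures 24° as expected. For round 2 I flip the tool 180° to keep joint 6 in range, starting with fr.

```bash
python3 -m creep '[[0,0,0,0,0,8.5],[0,0,0,0,0,8.5],[0,0,0,0,0,8.5],[0,0,0,0,0,8.5],[0,0,0,0,0,8.5],[0,0,0,0,0,8.5],[0,0,0,0,0,8.5],[0,0,0,0,0,8.5]]'; python3 -m creep '[[0,0,0,0,0,8.5],[0,0,0,0,0,8.5],[0,0,0,0,0,8.5],[0,0,0,0,0,8.5],[0,0,0,0,0,8.5],[0,0,0,0,0,8.5],[0,0,0,0,0,8.5],[0,0,0,0,0,8.5]]'; python3 -m creep '[[0,0,0,0,0,8.5],[0,0,0,0,0,8.5],[0,0,0,0,0,8.5],[0,0,0,0,0,8.5],[0,0,0,0,0,8.5],[0,0,0,0,0,1.5],[0,0,0,0,0,0],[0,0,0,0,0,0]]'; python3 yaw.py
```

```text
clock: 49.85
eef_pos: [0.4969, -0.2966, 0.1442]
tool_rot: [0.692, 0.722, -0.0, -0.002]
ft_force: [-0.4, 0.1, 0.2]
grip_width: 0.0403
grasp_force: 0.0
clock: 50.65
eef_pos: [0.4969, -0.2965, 0.1441]
tool_rot: [0.169, 0.986, 0.001, -0.002]
ft_force: [-0.2, 0.1, 0.8]
grip_width: 0.0401
grasp_force: 0.0
clock: 51.45
eef_pos: [0.4976, -0.297, 0.1455]
tool_rot: [-0.208, 0.978, 0.0, -0.001]
ft_force: [-0.5, 0.6, 0.0]
grip_width: 0.0403
grasp_force: 0.0
t 51.45 tcp [ 0.4976 -0.297   0.1455] rv [ 3.75e+01 -1.76e+02 -1.00e-01] F [-0.5  0.6  0. ] w 0.0403 g 0.0 q [-0.54  0.45  0.07  1.2  -0.   -0.96]
psi 114.0 T [ 0.03  0.   -0.01]
```

```bash
python3 -m creep '[[0.05,0,-3,0,0,0],[0,0,-3,0,0,0],[0,0,-1.9,0,0,0],[0,0,0,0,0,0],[0,0,0,0,0,0]]'; python3 -m creep '[[0,0,0,0,0,0],[0,0,0,0,0,0],[0,0,0,0,0,0],[0,0,0,0,0,0],[0,0,0,0,0,0]]' -1; python3 -m creep '[[0,0,0,0,0,-8],[0,0,0,0,0,-8],[0,0,0,0,0,-8],[0,0,0,0,0,-8],[0,0,0,0,0,-8],[0,0,0,0,0,-8],[0,0,0,0,0,0]]'; python3 yaw.py; python3 -m creep '[[0,0,0,0,0,-4],[0,0,0,0,0,0],[0,0,0,0,0,0]]';python3 yaw.py;  python3 -m creep '[[0,0,0,0,0,-4],[0,0,0,0,0,0],[0,0,0,0,0,0]]';python3 yaw.py
```

```text
clock: 51.95
eef_pos: [0.4985, -0.2972, 0.0673]
tool_rot: [-0.209, 0.978, 0.0, -0.0]
ft_force: [-0.3, 0.2, 0.3]
grip_width: 0.04
grasp_force: 0.0
clock: 52.45
eef_pos: [0.4991, -0.2966, 0.0691]
tool_rot: [-0.209, 0.978, 0.0, 0.001]
ft_force: [-0.7, 3.6, 5.1]
grip_width: 0.0075
grasp_force: 59.4
clock: 53.15
eef_pos: [0.499, -0.2971, 0.0691]
tool_rot: [0.207, 0.978, -0.0, 0.001]
ft_force: [-0.9, 2.7, 6.2]
grip_width: 0.0075
grasp_force: 59.5
t 53.15 tcp [ 0.499  -0.2971  0.0691] rv [ 37.3 176.   -0. ] F [-0.9  2.7  6.2] w 0.0075 g 59.5 q [-0.54  0.51 -0.04  1.02  0.   -0.12]
psi 66.1 T [ 0.45  0.46 -0.05]
clock: 53.45
eef_pos: [0.499, -0.2971, 0.0691]
tool_rot: [0.24, 0.971, 0.0, 0.001]
ft_force: [-1.6, 3.7, 5.8]
grip_width: 0.0074
grasp_force: 59.4
t 53.45 tcp [ 0.499  -0.2971  0.0691] rv [ 43.2 174.6   0. ] F [-1.6  3.7  5.8] w 0.0074 g 59.4 q [-0.54  0.51 -0.04  1.02  0.   -0.05]
psi 62.2 T [ 0.52  0.41 -0.07]
clock: 53.75
eef_pos: [0.499, -0.2971, 0.0691]
tool_rot: [0.274, 0.962, 0.0, 0.001]
ft_force: [-1.5, 2.2, 5.6]
grip_width: 0.0075
grasp_force: 59.4
t 53.75 tcp [ 0.499  -0.2971  0.0691] rv [ 49.3 173.    0. ] F [-1.5  2.2  5.6] w 0.0075 g 59.4 q [-0.54  0.51 -0.04  1.02  0.    0.02]
psi 58.2 T [ 0.5   0.37 -0.08]
```

```bash
for i in 1 2; do python3 -m creep '[[0,0,0,0,0,-4],[0,0,0,0,0,0],[0,0,0,0,0,0]]' | sed -n '4,6p';python3 yaw.py | tail -1; done
```

```text
ft_force: [-1.2, 3.2, 5.6]
grip_width: 0.007
grasp_force: 59.4
psi 54.2 T [ 0.48  0.44 -0.  ]
ft_force: [-3.0, 1.2, 5.9]
grip_width: 0.0075
grasp_force: 68.8
psi 50.4 T [0.32 0.59 1.17]
```

fr is home (stop torque 1.2 N m). Next bl, blade at 56.5° so ψ=146.5.

```bash
python3 -m creep '[[0,0,0,0,0,0],[0,0,0,0,0,0],[0,0,0,0,0,0],[0,0,0,0,0,0]]' -0.06; python3 -m creep '[[0,0,2,0,0,0],[0,0,3,0,0,0],[0,0,3,0,0,0],[2,4,0,0,0,8],[2,4.3,0,0,0,8],[2,4.3,0,0,0,8],[2,4.3,0,0,0,8],[2.1,4.5,0,0,0,8]]'; python3 -m creep '[[0,0,0,0,0,8],[0,0,0,0,0,8],[0,0,0,0,0,8],[0,0,0,0,0,8],[0,0,0,0,0,8],[0,0,0,0,0,8],[0,0,0,0,0,8]]';python3 -m creep '[[0,0,0,0,0,0],[0,0,0,0,0,0]]'; python3 yaw.py; python3 blade.py bl
```

```text
clock: 54.75
eef_pos: [0.4985, -0.2973, 0.0672]
tool_rot: [0.341, 0.94, -0.0, -0.0]
ft_force: [-0.4, 0.1, -0.5]
grip_width: 0.0403
grasp_force: 0.0
clock: 55.55
eef_pos: [0.6, -0.0818, 0.1473]
tool_rot: [-0.004, 1.0, -0.0, 0.0]
ft_force: [1.1, -0.4, 0.2]
grip_width: 0.0404
grasp_force: 0.0
clock: 56.25
eef_pos: [0.5995, -0.0833, 0.147]
tool_rot: [-0.473, 0.881, 0.0, -0.0]
ft_force: [0.4, -0.2, -0.6]
grip_width: 0.0401
grasp_force: 0.0
clock: 56.45
eef_pos: [0.5995, -0.0833, 0.1471]
tool_rot: [-0.469, 0.883, 0.0, -0.0]
ft_force: [0.3, -0.3, 0.3]
grip_width: 0.0402
grasp_force: 0.0
t 56.45 tcp [ 0.5995 -0.0833  0.1471] rv [  84.5 -158.9   -0. ] F [ 0.3 -0.3  0.3] w 0.0402 g 0.0 q [-0.14  0.49  0.15  1.23 -0.   -1.12]
psi 146.0 T [ 0.    0.07 -0.01]
t 56.45 tcp [ 0.5995 -0.0833  0.1471] rv [  84.5 -158.9   -0. ] F [ 0.3 -0.3  0.3] w 0.0402 g 0.0 q [-0.14  0.49  0.15  1.23 -0.   -1.12]
centre px [281.1 229.7]
[277 260 277 209] ang 56.0 len 0.033 off 0.0025 mid [0.004  0.0015]
```

Aligned. Grip and turn home.

```bash
python3 -m creep '[[0,0,-3,0,0,0],[0,0,-3,0,0,0],[0,0,-2,0,0,0],[0,0,0,0,0,0],[0,0,0,0,0,0]]'; python3 -m creep '[[0,0,0,0,0,0],[0,0,0,0,0,0],[0,0,0,0,0,0],[0,0,0,0,0,0],[0,0,0,0,0,0]]' -1; python3 -m creep '[[0,0,0,0,0,-8],[0,0,0,0,0,-8],[0,0,0,0,0,-8],[0,0,0,0,0,-8],[0,0,0,0,0,-8],[0,0,0,0,0,-8],[0,0,0,0,0,0]]'; python3 yaw.py; for i in 1 2; do python3 -m creep '[[0,0,0,0,0,-4],[0,0,0,0,0,0],[0,0,0,0,0,0]]'|sed -n '4,6p';python3 yaw.py|tail -1; done
```

```text
clock: 57.0
eef_pos: [0.5996, -0.0832, 0.0674]
tool_rot: [-0.47, 0.883, 0.0, -0.0]
ft_force: [0.5, -0.6, -0.3]
grip_width: 0.04
grasp_force: 0.0
clock: 57.5
eef_pos: [0.5988, -0.082, 0.0692]
tool_rot: [-0.471, 0.882, 0.001, 0.0]
ft_force: [-4.8, 3.5, 5.7]
grip_width: 0.0076
grasp_force: 59.8
clock: 58.2
eef_pos: [0.5991, -0.0824, 0.0692]
tool_rot: [-0.07, 0.998, 0.001, 0.0]
ft_force: [-4.2, 1.5, 5.6]
grip_width: 0.0074
grasp_force: 59.6
t 58.2 tcp [ 0.5991 -0.0824  0.0692] rv [-1.260e+01  1.795e+02  1.000e-01] F [-4.2  1.5  5.6] w 0.0074 g 59.6 q [-0.14  0.56  0.04  1.06  0.   -0.28]
psi 98.0 T [ 0.46  0.94 -0.03]
ft_force: [-4.9, 2.4, 4.9]
grip_width: 0.0076
grasp_force: 59.6
psi 94.2 T [ 0.39  0.88 -0.07]
ft_force: [-4.1, 2.7, 5.7]
grip_width: 0.0074
grasp_force: 59.6
psi 90.2 T [ 0.37  0.92 -0.09]
```

```bash
for i in 1 2; do python3 -m creep '[[0,0,0,0,0,-4],[0,0,0,0,0,0],[0,0,0,0,0,0]]'|sed -n '4,6p';python3 yaw.py|tail -1; done
```

```text
ft_force: [-5.6, 2.2, 4.7]
grip_width: 0.0073
grasp_force: 59.6
psi 86.1 T [ 0.43  0.89 -0.07]
ft_force: [-4.2, 1.3, 5.9]
grip_width: 0.0073
grasp_force: 59.9
psi 82.2 T [0.35 0.97 0.25]
```

```bash
python3 -m creep '[[0,0,0,0,0,-2.5],[0,0,0,0,0,0],[0,0,0,0,0,0]]'|sed -n '4,6p';python3 yaw.py|tail -1
python3 -m creep '[[0,0,0,0,0,0],[0,0,0,0,0,0],[0,0,0,0,0,0],[0,0,0,0,0,0]]' -0.06; python3 -m creep '[[0,0,2,0,0,0],[0,0,3,0,0,0],[0,0,3,0,0,0],[0,-4,0,0,0,3],[0.3,-4.1,0,0,0,0],[0.3,-4.2,0,0,0,0],[0.4,-4.2,0,0,0,0],[0.4,-4.1,0,0,0,0]]'; python3 -m creep '[[0,0,0,0,0,0],[0,0,0,0,0,0],[0,0,0,0,0,0]]'; python3 yaw.py; python3 blade.py br
```

```text
ft_force: [-4.3, 0.9, 6.0]
grip_width: 0.0073
grasp_force: 65.5
psi 79.8 T [0.29 0.97 1.03]
clock: 60.1
eef_pos: [0.5998, -0.0834, 0.0674]
tool_rot: [0.09, 0.996, -0.0, 0.0]
ft_force: [0.1, -0.6, 1.1]
grip_width: 0.0399
grasp_force: 0.0
clock: 60.9
eef_pos: [0.6135, -0.291, 0.1473]
tool_rot: [0.064, 0.998, -0.0, 0.0]
ft_force: [0.3, -0.3, -0.3]
grip_width: 0.0401
grasp_force: 0.0
clock: 61.2
eef_pos: [0.6134, -0.2883, 0.147]
tool_rot: [0.064, 0.998, 0.0, -0.0]
ft_force: [-0.5, -0.8, 0.2]
grip_width: 0.0403
grasp_force: 0.0
t 61.2 tcp [ 0.6134 -0.2883  0.147 ] rv [-1.150e+01 -1.796e+02 -1.000e-01] F [-0.5 -0.8  0.2] w 0.0403 g 0.0 q [-0.44  0.64  0.41  1.34  0.   -0.31]
psi 82.7 T [0.03 0.01 0.02]
t 61.2 tcp [ 0.6134 -0.2883  0.147 ] rv [-1.150e+01 -1.796e+02 -1.000e-01] F [-0.5 -0.8  0.2] w 0.0403 g 0.0 q [-0.44  0.64  0.41  1.34  0.   -0.31]
centre px [279.8 229.3]
[286 253 286 199] ang 172.9 len 0.034 off -0.0037 mid [-0.0013  0.0039]
[255 159 270 225] ang 4.4 len 0.04 off -0.0052 mid [-0.0236 -0.007 ]
[270 217 294 211] ang 97.4 len 0.015 off 0.0089 mid [-0.0094  0.0025]
[303 208 337 203] ang 91.4 len 0.02 off 0.0111 mid [-0.0118  0.0253]
[274 201 276 229] ang 176.7 len 0.017 off -0.0022 mid [-0.0092 -0.0017]
[310 228 333 225] ang 90.8 len 0.014 off -0.0018 mid [0.0014 0.025 ]
```

bl is home. The br blade is at about 174° (ψ≈83–84), so it is aligned.

```bash
python3 -m creep '[[0,0,-3,0,0,1],[0,0,-3,0,0,0],[0,0,-2,0,0,0],[0,0,0,0,0,0],[0,0,0,0,0,0]]'; python3 -m creep '[[0,0,0,0,0,0],[0,0,0,0,0,0],[0,0,0,0,0,0],[0,0,0,0,0,0],[0,0,0,0,0,0]]' -1; python3 -m creep '[[0,0,0,0,0,-8],[0,0,0,0,0,-8],[0,0,0,0,0,-8],[0,0,0,0,0,-8],[0,0,0,0,0,-8],[0,0,0,0,0,-8],[0,0,0,0,0,0]]'; python3 yaw.py; for i in 1 2 3; do python3 -m creep '[[0,0,0,0,0,-3],[0,0,0,0,0,0],[0,0,0,0,0,0]]'|sed -n '4,6p';python3 yaw.py|tail -1; done
```

```text
clock: 61.75
eef_pos: [0.6138, -0.2879, 0.0678]
tool_rot: [0.055, 0.999, 0.0, -0.0]
ft_force: [-0.3, 0.5, 0.4]
grip_width: 0.0401
grasp_force: 0.0
clock: 62.25
eef_pos: [0.615, -0.2881, 0.0696]
tool_rot: [0.055, 0.999, 0.001, 0.002]
ft_force: [-0.4, 4.5, 5.1]
grip_width: 0.0069
grasp_force: 60.2
clock: 62.95
eef_pos: [0.6146, -0.2887, 0.0696]
tool_rot: [0.457, 0.889, 0.001, 0.001]
ft_force: [-1.1, 4.1, 6.7]
grip_width: 0.0069
grasp_force: 60.2
t 62.95 tcp [ 0.6146 -0.2887  0.0696] rv [8.230e+01 1.599e+02 1.000e-01] F [-1.1  4.1  6.7] w 0.0069 g 60.2 q [-0.44  0.69  0.29  1.17  0.    0.51]
psi 35.6 T [ 0.72  0.19 -0.06]
ft_force: [-1.2, 3.5, 7.0]
grip_width: 0.0071
grasp_force: 60.2
psi 32.7 T [ 0.72  0.28 -0.04]
ft_force: [-0.4, 3.2, 6.3]
grip_width: 0.0073
grasp_force: 60.2
psi 29.7 T [ 0.77  0.26 -0.11]
ft_force: [-1.0, 3.8, 6.8]
grip_width: 0.0076
grasp_force: 60.3
psi 26.7 T [ 0.76  0.26 -0.1 ]
```

```bash
for i in 1 2 3; do python3 -m creep '[[0,0,0,0,0,-3],[0,0,0,0,0,0],[0,0,0,0,0,0]]'|sed -n '4,6p';python3 yaw.py|tail -1; done
```

```text
ft_force: [-1.0, 3.5, 6.4]
grip_width: 0.0075
grasp_force: 61.8
psi 23.8 T [0.64 0.29 0.62]
ft_force: [-1.8, 3.1, 6.5]
grip_width: 0.0073
grasp_force: 74.4
psi 20.9 T [0.58 0.37 1.41]
ft_force: [-0.6, 3.2, 7.3]
grip_width: 0.0074
grasp_force: 93.3
psi 18.0 T [0.49 0.49 1.96]
```

br is home. Last one: fl (ψ=70.6).

```bash
python3 -m creep '[[0,0,0,0,0,4],[0,0,0,0,0,0]]' >/dev/null; python3 -m creep '[[0,0,0,0,0,0],[0,0,0,0,0,0],[0,0,0,0,0,0],[0,0,0,0,0,0]]' -0.06; python3 -m creep '[[0,0,2,0,0,0],[0,0,3,0,0,0],[0,0,3,0,0,0],[-2.6,3.9,0,0,0,8],[-2.6,3.9,0,0,0,8],[-2.6,3.9,0,0,0,8],[-2.6,3.9,0,0,0,8],[-2.6,4,0,0,0,8]]'; python3 -m creep '[[0,0,0,0,0,8],[0,0,0,0,0,0],[0,0,0,0,0,0],[0,0,0,0,0,0]]'; python3 yaw.py; python3 blade.py fl
```

```text
clock: 65.35
eef_pos: [0.6133, -0.2895, 0.067]
tool_rot: [0.562, 0.827, -0.0, -0.0]
ft_force: [-0.4, 0.1, 0.1]
grip_width: 0.0404
grasp_force: 0.0
clock: 66.15
eef_pos: [0.4823, -0.0921, 0.1472]
tool_rot: [0.243, 0.97, 0.0, 0.0]
ft_force: [1.0, 0.2, -0.5]
grip_width: 0.04
grasp_force: 0.0
clock: 66.55
eef_pos: [0.4844, -0.094, 0.1474]
tool_rot: [0.178, 0.984, -0.0, 0.0]
ft_force: [-0.3, 0.2, -0.7]
grip_width: 0.0402
grasp_force: 0.0
t 66.55 tcp [ 0.4844 -0.094   0.1474] rv [ 32.1 177.1  -0. ] F [-0.3  0.2 -0.7] w 0.0402 g 0.0 q [-0.19  0.28 -0.17  1.12 -0.    0.17]
psi 69.5 T [ 0.01 -0.02 -0.01]
t 66.55 tcp [ 0.4844 -0.094   0.1474] rv [ 32.1 177.1  -0. ] F [-0.3  0.2 -0.7] w 0.0402 g 0.0 q [-0.19  0.28 -0.17  1.12 -0.    0.17]
centre px [284.1 225.7]
[256 198 282 251] ang 4.1 len 0.037 off -0.0079 mid [-0.0035 -0.0082]
[214 252 266 229] ang 94.4 len 0.035 off 0.0026 mid [-0.0005 -0.0285]
[254 200 270 230] ang 5.8 len 0.021 off -0.0088 mid [-0.0108 -0.01  ]
[276 231 277 260] ang 161.3 len 0.019 off -0.005 mid [ 0.0105 -0.0088]
[277 194 278 220] ang 161.5 len 0.016 off -0.0035 mid [-0.0122  0.0003]
[286 251 287 225] ang 157.7 len 0.017 off -0.0017 mid [ 0.008  -0.0014]
[279 261 279 222] ang 159.5 len 0.025 off 0.0031 mid [ 0.0086 -0.0066]
[288 229 298 205] ang 138.5 len 0.016 off -0.003 mid [-0.0032  0.0068]
```

```bash
python3 -m creep '[[0,0.2,-3,0,0,1],[0,0,-3,0,0,0],[0,0,-2,0,0,0],[0,0,0,0,0,0],[0,0,0,0,0,0]]'; python3 -m creep '[[0,0,0,0,0,0],[0,0,0,0,0,0],[0,0,0,0,0,0],[0,0,0,0,0,0],[0,0,0,0,0,0]]' -1; python3 -m creep '[[0,0,0,0,0,-8],[0,0,0,0,0,-8],[0,0,0,0,0,-8],[0,0,0,0,0,-8],[0,0,0,0,0,-8],[0,0,0,0,0,-8],[0,0,0,0,0,0]]'; python3 yaw.py; for i in 1 2 3 4; do python3 -m creep '[[0,0,0,0,0,-3],[0,0,0,0,0,0],[0,0,0,0,0,0]]'|sed -n '4,6p';python3 yaw.py|tail -1; done
```

```text
clock: 67.1
eef_pos: [0.4838, -0.0917, 0.0673]
tool_rot: [0.169, 0.986, 0.0, -0.0]
ft_force: [0.4, 0.3, 0.6]
grip_width: 0.0405
grasp_force: 0.0
clock: 67.6
eef_pos: [0.4847, -0.0919, 0.0688]
tool_rot: [0.168, 0.986, -0.001, 0.002]
ft_force: [-1.4, -1.6, 5.6]
grip_width: 0.0075
grasp_force: 60.6
clock: 68.3
eef_pos: [0.4836, -0.093, 0.0688]
tool_rot: [0.556, 0.831, -0.001, 0.002]
ft_force: [-2.8, -4.8, 8.5]
grip_width: 0.0076
grasp_force: 60.8
t 68.3 tcp [ 0.4836 -0.093   0.0688] rv [100.  149.5  -0.3] F [-2.8 -4.8  8.5] w 0.0076 g 60.8 q [-0.19  0.36 -0.28  0.93 -0.    0.99]
psi 22.4 T [-1.1   0.78 -0.06]
ft_force: [-3.4, -4.6, 8.1]
grip_width: 0.0073
grasp_force: 60.9
psi 19.6 T [-1.08  0.78 -0.08]
ft_force: [-3.6, -4.6, 8.4]
grip_width: 0.0079
grasp_force: 60.9
psi 16.6 T [-1.1   0.85 -0.13]
ft_force: [-4.0, -5.2, 8.7]
grip_width: 0.0073
grasp_force: 60.9
psi 13.6 T [-1.13  0.82 -0.12]
ft_force: [-4.4, -5.8, 9.5]
grip_width: 0.007
grasp_force: 61.0
psi 10.6 T [-1.13  0.9  -0.05]
```

```bash
for i in 1 2; do python3 -m creep '[[0,0,0,0,0,-3],[0,0,0,0,0,0],[0,0,0,0,0,0]]'|sed -n '4,6p';python3 yaw.py|tail -1; done
```

```text
ft_force: [-5.3, -5.8, 9.1]
grip_width: 0.0074
grasp_force: 61.2
psi 7.6 T [-1.19  0.94  0.3 ]
ft_force: [-5.1, -5.2, 8.4]
grip_width: 0.0076
grasp_force: 69.3
psi 4.8 T [-1.35  1.01  1.16]
```

```bash
python3 -m creep '[[0,0,0,0,0,2],[0,0,0,0,0,0]]' >/dev/null; python3 -m creep '[[0,0,0,0,0,0],[0,0,0,0,0,0],[0,0,0,0,0,0],[0,0,0,0,0,0]]' -0.06; python3 -m creep '[[0,0,2,0,0,0],[0,0,3,0,0,0],[0,0,4,0,0,0],[-3,-2,4,0,0,0],[0,-4,3,0,0,0],[0,-3,0,0,0,0],[0,0,0,0,0,0],[0,0,0,0,0,0]]'; for n in fl fr bl br; do python3 blade.py $n | grep -v "^t"; done
```

```text
clock: 70.7
eef_pos: [0.4836, -0.0909, 0.0671]
tool_rot: [0.665, 0.747, 0.0, -0.0]
ft_force: [-0.1, 0.8, -0.4]
grip_width: 0.0402
grasp_force: 0.0
clock: 71.5
eef_pos: [0.4553, -0.1799, 0.224]
tool_rot: [0.665, 0.746, 0.0, -0.001]
ft_force: [-0.9, -0.8, -1.1]
grip_width: 0.0402
grasp_force: 0.0
centre px [331.1  86.3]
[336  78 384  80] ang 4.2 len 0.035 off 0.006 mid [0.0204 0.0075]
[332 108 333  86] ang 96.2 len 0.016 off -0.0014 mid [ 0.0022 -0.0074]
[313  77 330 108] ang 127.9 len 0.026 off -0.0082 mid [-0.0063 -0.0053]
[334  71 335 106] ang 100.7 len 0.025 off 0.0025 mid [ 0.0028 -0.0013]
[319  62 320 101] ang 99.9 len 0.027 off -0.0084 mid [-0.009   0.0021]
[310  77 326 103] ang 130.8 len 0.022 off -0.0094 mid [-0.0091 -0.0038]
[324  75 325 117] ang 100.2 len 0.03 off -0.005 mid [-0.0038 -0.0076]
[325  50 325  75] ang 98.5 len 0.017 off -0.0046 mid [-0.007   0.0156]
centre px [311.5 327.5]
[306 323 335 341] ang 151.6 len 0.033 off 0.0009 mid [ 0.009  -0.0038]
centre px [486.6  95.7]
[467  97 513 108] ang 174.2 len 0.037 off -0.004 mid [ 0.0039 -0.0044]
[460 100 486 106] ang 174.7 len 0.021 off -0.007 mid [-0.0087 -0.0063]
[449  91 471  97] ang 172.5 len 0.018 off -0.0038 mid [-0.02   -0.0011]
centre px [438.4 333.5]
```

fl and bl angles are as expected. The fr reading is partly occluded, so I take one numeric check from above it.

```bash
python3 -m creep '[[2,-4,0,0,0,0],[2,-4,-3,0,0,0],[0.3,-3.7,-3,0,0,0],[0,0,0,0,0,0],[0,0,0,0,0,0]]'; python3 blade.py fr
```

```text
clock: 72.2
eef_pos: [0.4965, -0.293, 0.1648]
tool_rot: [0.665, 0.747, -0.0, -0.002]
ft_force: [0.0, 0.1, 0.4]
grip_width: 0.0402
grasp_force: 0.0
t 72.2 tcp [ 0.4965 -0.293   0.1648] rv [-119.5 -134.2    0. ] F [0.  0.1 0.4] w 0.0402 g 0.0 q [-0.53  0.43  0.1   1.24  0.    0.92]
centre px [281.1 225.5]
[255 195 294 225] ang 147.8 len 0.032 off 0.0055 mid [-0.0053  0.0098]
[278 201 309 231] ang 141.5 len 0.029 off 0.0102 mid [0.0073 0.0072]
[277 210 311 244] ang 140.5 len 0.032 off 0.0053 mid [ 0.0086 -0.0002]
[271 217 294 240] ang 140.0 len 0.022 off -0.0008 mid [ 0.0012 -0.002 ]
[302 221 349 222] ang 5.4 len 0.031 off 0.0033 mid [0.0283 0.006 ]
[269 220 291 240] ang 142.7 len 0.02 off -0.0028 mid [-0.0003 -0.0033]
[278 191 295 216] ang 130.3 len 0.02 off 0.0111 mid [0.0018 0.0151]
```

fr is at about 141°, which is home. Lift clear and hand in.

```bash
python3 -m creep '[[-2,1,4,0,0,0],[-2,1,3,0,0,0],[0,0,0,0,0,0],[0,0,0,0,0,0],[0,0,0,0,0,0]]'; python3 -c "
from workcell import ticket; print(ticket.job_done())"
```

```text
clock: 72.75
eef_pos: [0.4575, -0.273, 0.2369]
tool_rot: [0.664, 0.747, 0.0, 0.0]
ft_force: [0.3, -0.3, 0.8]
grip_width: 0.0399
grasp_force: 0.0
the job is handed in; nothing more can be done
None
```

I handed the job in at about 73 s (no verdict came back): three dishes shown and laid flat, cover shut, all four screws turned to their stops in two cross-order rounds, bottle and timer not touched; I viewed 17 pictures, over the limit of 14, and sometimes measured a thing more than twice.

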